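# Load the jar shaker

## Task

Get the shaker running: lift the jar carrier out of its hooded storage bin by its grip (raise that end first, then draw it out from under the hood), lay it on the shaker bed and slide it into the rails until it is fully home and the sprung catch has clicked up behind it. Then stand every small red-lidded sample jar waiting on the bench upright on the floor of a bore of the carrier, one to a bore, and finally press the start button down. Leave the tape roll and the felt marker where they lie.

Things in the scene. Friction and masses are not known exactly. Their poses are not given: they have to be found in the camera images.
- bin: deep narrow sheet-metal storage bin, fixed; outside 120 (x) x 324 (y) x 84 high, inside 112 x 316, floor 4 thick. Origin: centre of its underside on the bench, z up. Its +y end is hooded: a cover flush with the rim reaches 59 in from the outer +y end, its underside 81 above the bench, so the carrier must be tilted (-y end up, about 20 deg) and drawn out towards -y over the rim
- carrier: jar carrier, loose, 0.30 kg: foot plate 100 (x) x 304 (y) x 8 thick; on it a block 84 x 240 x 22 high with three bores (block from y = -92 to 148, top at z = 30). Origin: centre of its underside; z up, +y is the end that goes first into the rails. Starts flat on the bin's floor, y along the bin's y
- carrier_grip (a point): point to hold the carrier: in an upright plate near its -y end, 12 thick along y, 56 wide along x, top at z = 70 of the carrier. The point is midway in thickness and width, at carrier x = 0, y = -118, z = 54; axes as the carrier's. Fingers close along y; about 34 mm free between the plate and the bin's end wall, 20 to the block
- shaker: flat jar shaker, fixed, 130 (x) x 384 (y), aluminium bed 75 above the bench. Origin: centre of its underside; z up. The carrier slides in along +y. Undercut rails from y = 75 to the end stop (face y = 154), 104.4 apart inside, lips 10 above the bed over the foot plate, ends bent up from y = 65; flared sides from y = 33, there 128 apart; the bed before y = 30 is open from above
- shaker_home (a point): fixed point on the shaker where carrier_grip is when the carrier is fully home (shaker x = 0, y = -118, z = 129; free play along y about -2.5 to +2); axes as the shaker's, carrier y then lies along this y
- start_top (a point): centre of the top face of the shaker's start button, a round push button 26 across on the control head beyond the end stop (shaker x = 0, y = 185), the only button on top; pressed straight down
- start (a joint): the start button: 0 = up, grows as it is pressed, fully down at 0.006 m with about 4 N; springs back
- catch (a joint): sprung catch in the bed at the shaker's open end, 24 wide (x), tip 6 above the bed, upright inner face at shaker y = -154.5, ramped outside; slides straight down. 0 = up (as found), grows to 0.008 m as pressed; 1 N to start, 3 N fully down, springs back. The foot plate holds it down while over it; it clicks up behind the plate's -y end when the carrier is home
- bore1 (a point): bore 1 of the carrier (nearest to the grip, 67 from the grip point along y): centre of its mouth; round, 74 diameter, 22 deep, flat floor (the foot plate's top); z up
- bore2 (a point): bore 2 of the carrier (middle, 146 from the grip point along y): centre of its mouth; round, 74 diameter, 22 deep, flat floor (the foot plate's top); z up
- bore3 (a point): bore 3 of the carrier (farthest, 225 from the grip point along y): centre of its mouth; round, 74 diameter, 22 deep, flat floor (the foot plate's top); z up
- jar1_mid (a point): sample jar with red screw lid, round, 68 diameter, 65 high; the lid is the top 14 mm (68 across, body 66), hold it across the lid from above. This point is its centre, half-way up (32.5 above its underside), z up its axis. May be absent (None)
- jar2_mid (a point): sample jar with red screw lid, round, 68 diameter, 65 high; the lid is the top 14 mm (68 across, body 66), hold it across the lid from above. This point is its centre, half-way up (32.5 above its underside), z up its axis. May be absent (None)
- jar3_mid (a point): sample jar with red screw lid, round, 68 diameter, 65 high; the lid is the top 14 mm (68 across, body 66), hold it across the lid from above. This point is its centre, half-way up (32.5 above its underside), z up its axis. May be absent (None)
- jar4_mid (a point): sample jar with red screw lid, round, 68 diameter, 65 high; the lid is the top 14 mm (68 across, body 66), hold it across the lid from above. This point is its centre, half-way up (32.5 above its underside), z up its axis. May be absent (None)
- tape: roll of tan label tape lying flat, 68 diameter, 18 high; bystander, not to be moved
- felt_pen: felt marker lying on the bench, 130 long, 13 thick; bystander, not to be moved

How it is judged (in metres and radians):
On the way, in this order (a step that is already met when the one before it is completed fails the run):
1. the carrier is out of the bin: clear above the rim at both ends (height (world z) of carrier_grip above 0.125 m and height (world z) of bore3 above 0.105 m), for 0.1 s.
2. the carrier is fully home in the shaker's rails and the catch has clicked up behind it (y of carrier_grip in the frame of shaker between -0.1218 and -0.113 m and x of carrier_grip in the frame of shaker between -0.005 and 0.005 m and z of carrier_grip in the frame of shaker between 0.126 and 0.1325 m and angle between the y axis of carrier_grip and the y axis of shaker, either way round below 0.06 rad and value of joint catch below 0.0018 m), for 0.3 s.
3. every jar present stands in a bore and the start button is pressed down (all of step 2 and (horizontal distance between jar1_mid and bore1 below 0.007 m or horizontal distance between jar1_mid and bore2 below 0.007 m or horizontal distance between jar1_mid and bore3 below 0.007 m) and z of jar1_mid in the frame of shaker between 0.1105 and 0.1205 m and angle between each of jar1_mid, jar2_mid, jar3_mid, jar4_mid's own z axis and vertical below 0.12 rad and (horizontal distance between jar2_mid and bore1 below 0.007 m or horizontal distance between jar2_mid and bore2 below 0.007 m or horizontal distance between jar2_mid and bore3 below 0.007 m) and z of jar2_mid in the frame of shaker between 0.1105 and 0.1205 m and (horizontal distance between jar3_mid and bore1 below 0.007 m or horizontal distance between jar3_mid and bore2 below 0.007 m or horizontal distance between jar3_mid and bore3 below 0.007 m) and z of jar3_mid in the frame of shaker between 0.1105 and 0.1205 m and (horizontal distance between jar4_mid and bore1 below 0.007 m or horizontal distance between jar4_mid and bore2 below 0.007 m or horizontal distance between jar4_mid and bore3 below 0.007 m) and z of jar4_mid in the frame of shaker between 0.1105 and 0.1205 m and value of joint start above 0.004 m), for 0.05 s.
At the end, for the whole second after the job is handed in: the carrier lies fully home in the rails (grip point within 4 mm of its home place along the slide, 5 mm across, flat) with the catch up (below 1.8 mm); every jar present stands in a bore, within 7 mm of the bore's axis, on its floor within 5 mm, upright within 0.12 rad, at rest (all of step 2 and (horizontal distance between jar1_mid and bore1 below 0.007 m or horizontal distance between jar1_mid and bore2 below 0.007 m or horizontal distance between jar1_mid and bore3 below 0.007 m) and z of jar1_mid in the frame of shaker between 0.1105 and 0.1205 m and angle between each of jar1_mid, jar2_mid, jar3_mid, jar4_mid's own z axis and vertical below 0.12 rad and (horizontal distance between jar2_mid and bore1 below 0.007 m or horizontal distance between jar2_mid and bore2 below 0.007 m or horizontal distance between jar2_mid and bore3 below 0.007 m) and z of jar2_mid in the frame of shaker between 0.1105 and 0.1205 m and (horizontal distance between jar3_mid and bore1 below 0.007 m or horizontal distance between jar3_mid and bore2 below 0.007 m or horizontal distance between jar3_mid and bore3 below 0.007 m) and z of jar3_mid in the frame of shaker between 0.1105 and 0.1205 m and (horizontal distance between jar4_mid and bore1 below 0.007 m or horizontal distance between jar4_mid and bore2 below 0.007 m or horizontal distance between jar4_mid and bore3 below 0.007 m) and z of jar4_mid in the frame of shaker between 0.1105 and 0.1205 m and linear speed of carrier below 0.02 m/s); the robot touches nothing.
It fails at once if the tape roll was moved more than 3 cm (distance of tape from where it was at the start of the episode above 0.03 m).
It fails at once if the felt marker was moved more than 3 cm (distance of felt_pen from where it was at the start of the episode above 0.03 m).
Of jar1, jar2, jar3, jar4 only 2 to 3 are there at a start; the rules pass over those that are not, and their reading is None.
At some moment in a run one of jar1, jar2, jar3, jar4 may be knocked a few centimetres aside while the robot is not near it.
It also fails if it takes over 192 s, if anything falls off the work surface, if the arm or the gripper's body presses on something with over 40 N, if the wrist force passes 120 N, or if a joint passes its speed limit or range.

## Robot

A 6-joint arm with a two-finger parallel gripper is mounted at the origin on a cart in front of the work surface, level with it; the furniture and walls round the work are solid. World frame = base frame: x ahead of the robot, y to its left, z up, the work surface at z = 0. Lengths are in mm, angles in rad, forces in N, time in s.
With the tool pointing down it reaches from about 275 to 750 mm from the base axis. Payload 10.2 kg.
Tool frame: the origin (TCP) lies between the finger pads; the fingertips stand 11 mm ahead of it and the grasp point (between the pads) lies 8 mm behind it; z points along the fingers, y is the line along which they close (so a half turn about z gives the same grasp; the last joint's range is limited). The gripper opens to 85 mm and grips with 20 to 120 N. Pads are 22 mm wide; open, the fingers measure 114 mm over their backs; the gripper's body (76 mm by 85 mm) begins 54 mm behind the grasp point. The pads swing forward as they close: fully open they stand 13 mm farther back than shut.
Start: joints at [1.103, 0.313, 1.498, -0, 1.331, -0.223], TCP at [127.253, 509.351, 242.294] pointing down, gripper open.
Joint ranges: [-2.94, 2.94], [-0.97, 2.17], [0.19, 2.56], [-1.23, 4.37], [0.02, 3.11], [-2.88, 2.88]. Speed limits (rad/s): [2.39, 2.39, 3.01, 3.14, 3.14, 3.14].

## Interface

Orientations are given as a unit quaternion [w, x, y, z].
In Python, from rig import sense, eyes, finish_job gives the robot as it stands.
- The arm moves only by the shell command python3 -m jog 'ROWS' [FORCE]. ROWS is JSON, a list of rows, each a list of 7 numbers: the shift along the tool's x, y, z in m, then the turn, a rotation vector about the tool's x, y, z in rad, then the finger opening in m, from 0 to 0.0854. In form: [[dx, dy, dz, rx, ry, rz, gripper], ...]. A call has 1 to 5 rows; each row shifts and turns the commanded pose from where the row before left it, along the tool's axes as they then stand; what a row does not reach is not made up. A row lasts 1/10 s, in which the tool goes at most 50 mm and 8.59 degrees, less where a joint would pass 70% of its speed; a pose out of reach is approached as far as the arm can. A call is refused whole if a number of a shift passes 0.05 or a number of a turn 0.15, either way. A call with a gripper value outside its range is refused whole. The fingers move at their own pace and stop on an object; FORCE is the grip in N (left out, the last holds). Time passes only in rows, so rows that do not move let the fingers close. It gives the time, the measured TCP pose, the force, the opening and the grip force at its end, in the units of the state.
- sense(): the state, without advancing time (a new reading comes with each control period).
- eyes.capture(name): name is "scene" or "top"; returns the picture (480x640x3 uint8, red, green, blue); there is no depth.
- eyes.calibration(name): a dict with "fx", "fy", "cx", "cy" (pixels), "cam_to_world" (4x4, takes a point from camera to world coordinates). Camera axes: x right, y down, z forward; pixel columns grow to the right and rows downward; lengths in mm; the calibration is good to about 2 mm. A picture is of the moment at which its call begins. calibration takes no time and is no camera call.
- finish_job(): hands the job in; it is judged then, once.
The state is a dict: "time_s": time; "joints": joint angles; "dq": joint speeds; "tau": joint torques, N m; "eef_pos": TCP position; "ee_rot": TCP orientation; "force": force on the tool from outside, world axes, zero at the start; "wrist_torque": the same for the moment, N m; "grip_width": opening from 0.0 (shut) to 1.0 (fully open); "grip_force": force on a finger pad.
Only numpy, scipy, OpenCV 4.12 (cv2) and the standard library are available. Lean on these libraries where they do the work, as an engineer would, in place of code of your own. Each camera call takes 0.05 s, during which the arm holds its last target. There are 200 camera calls.

## Working session

There is one attempt and no reset: what is moved stays moved. The work goes in short steps, Python scripts to look and compute and a shell command to move; the robot and the scene stay as the last step left them, time stands still between calls to the robot, and variables do not carry over. Pictures are saved under pics/ and viewed, at most 14 in all, crops included, and the job is handed in when it is done.

```bash
mkdir -p pics; ls; python3 - <<'E'
from rig import sense, eyes
import cv2, numpy as np
s=sense(); print(s)
for n in("scene","top"):
    im=eyes.capture(n); cv2.imwrite(f"pics/{n}0.png",im[:,:,::-1]); c=eyes.calibration(n); print(n,c)
E
```

```text
pics
{'time_s': 0.0, 'joints': array([ 1.10260272e+00,  3.13416030e-01,  1.49844090e+00,  8.47527078e-06,
        1.33098767e+00, -2.23376327e-01]), 'dq': array([-0.00069476, -0.00026783,  0.00077315,  0.00011694, -0.00179181,
       -0.00057027]), 'tau': array([-8.09455832e-04, -4.12276018e+01, -2.59744513e+01, -2.00084651e-04,
        4.12344365e-03, -2.94915060e-05]), 'eef_pos': array([127.13454788, 509.12404888, 241.75101186]), 'ee_rot': array([-2.16035494e-04,  1.22104152e-01,  9.92517095e-01, -5.87523806e-04]), 'force': array([-0.30678292,  0.06996874, -0.41119376]), 'wrist_torque': array([ 0.03632659,  0.02340124, -0.04074999]), 'grip_force': 0.0, 'grip_width': 0.9949382739674897}
scene {'fx': 599.2239674436745, 'fy': 599.2239674436745, 'cx': 316.78237319575777, 'cy': 229.271149172517, 'cam_to_world': array([[-8.71490146e-01, -2.62964864e-01,  4.13949763e-01,
        -8.88359558e+01],
       [-4.89995641e-01,  5.01721826e-01, -7.12867085e-01,
         1.07010522e+03],
       [-2.02286350e-02, -8.24090220e-01, -5.66097264e-01,
         9.38684386e+02],
       [ 0.00000000e+00,  0.00000000e+00,  0.00000000e+00,
         1.00000000e+00]])}
top {'fx': 475.00477645829676, 'fy': 475.00477645829676, 'cx': 310.9007161049136, 'cy': 241.04331787812959, 'cam_to_world': array([[-1.91992494e-02, -9.98037529e-01,  5.96026871e-02,
         4.28006435e+02],
       [-9.99814833e-01,  1.92425791e-02,  1.53042825e-04,
        -2.25467967e+01],
       [-1.29965190e-03, -5.95887124e-02, -9.98222168e-01,
         1.31302968e+03],
       [ 0.00000000e+00,  0.00000000e+00,  0.00000000e+00,
         1.00000000e+00]])}
```

View pics/scene0.png

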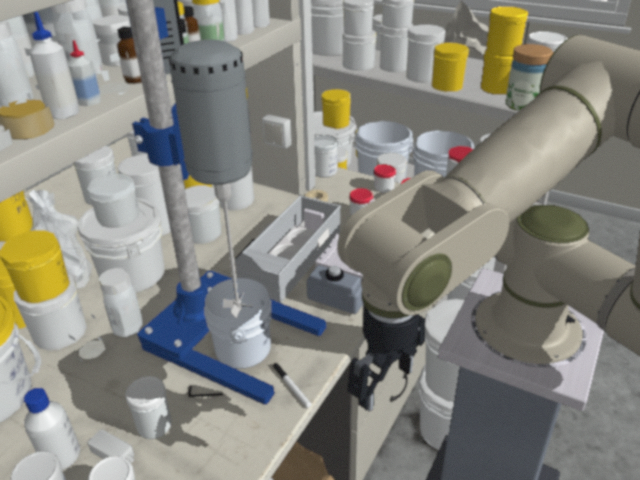

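View pics/top0.png

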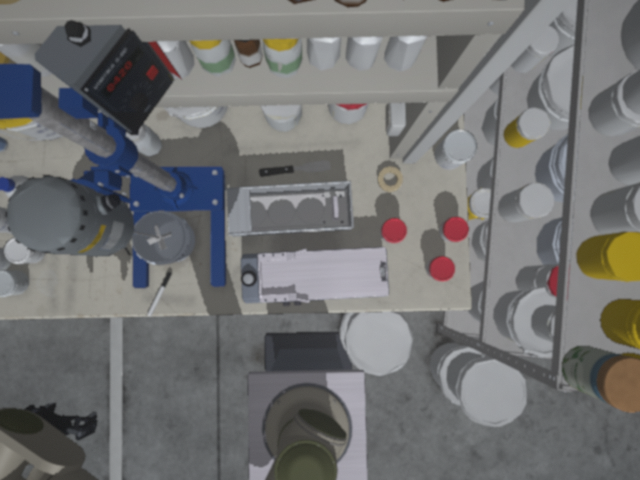

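The top view shows the bin at (230–352, 182–232) with its hood on the left (+y). The shaker is at (243–388, 250–300), with its head and button at (250, 278). There are three jars at (394,230), (455,229) and (442,268), tape at (388,177) and the pen at (160,292). I'll enlarge the work area.

```bash
python3 - <<'E'
import cv2
im=cv2.imread("pics/top0.png")
cv2.imwrite("pics/c1.png",cv2.resize(im[170:310,225:365],None,fx=4.25,fy=4.25,interpolation=cv2.INTER_CUBIC))
im=cv2.imread("pics/scene0.png")
cv2.imwrite("pics/c2.png",cv2.resize(im[140:320,230:490],None,fx=3,fy=3,interpolation=cv2.INTER_CUBIC))
E
```

```text
(no output)
```

View pics/c1.png

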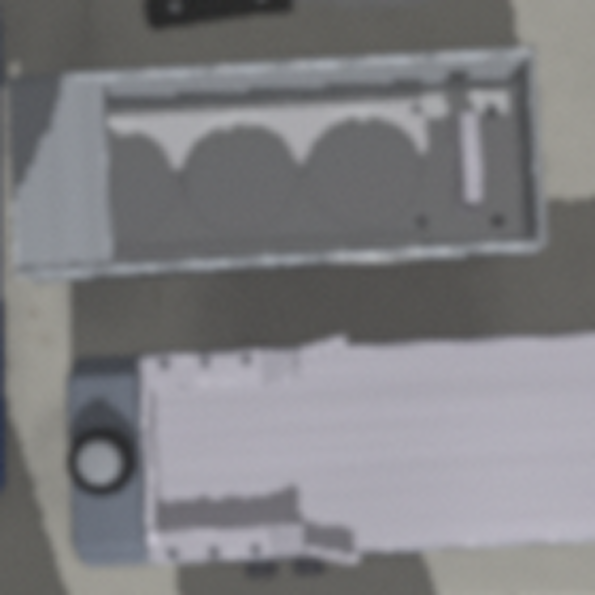

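View pics/c2.png

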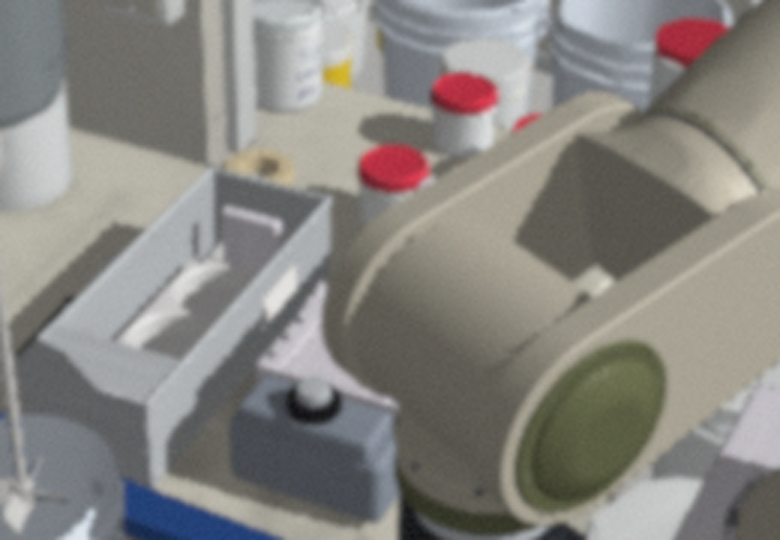

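In the crop, the bin's rim corners are at (10,80), (533,48), (545,243) and (15,275). The grip plate top spans (471,112)–(473,202), the button is at (100,460) and the head corners are at (72,365) and (80,560). In the scene crop the plate top spans (223,208)–(282,228), the button is at (315,393) and two jar lids are visible.

```bash
cat > h.py <<'E'
import numpy as np, cv2
from rig import sense, eyes
from scipy.optimize import least_squares
from scipy.spatial.transform import Rotation as R
def ray(n,u,v):
    c=eyes.calibration(n);T=c["cam_to_world"]
    d=T[:3,:3]@np.array([(u-c["cx"])/c["fx"],(v-c["cy"])/c["fy"],1]);return T[:3,3],d/np.linalg.norm(d)
def at(n,u,v,z):
    o,d=ray(n,u,v);return o+d*(z-o[2])/d[2]
def proj(n,p):
    c=eyes.calibration(n);T=c["cam_to_world"];q=(np.atleast_2d(p)-T[:3,3])@T[:3,:3]
    return np.c_[c["fx"]*q[:,0]/q[:,2]+c["cx"],c["fy"]*q[:,1]/q[:,2]+c["cy"]]
def tri(a,b):
    A=[];y=[]
    for n,(u,v) in(("top",a),("scene",b)):
        o,d=ray(n,u,v);P=np.eye(3)-np.outer(d,d);A.append(P);y.append(P@o)
    return np.linalg.lstsq(np.vstack(A),np.hstack(y),rcond=None)[0]
def to_tool(p):
    """shift in tool axes (mm) to bring TCP to world p"""
    s=sense();q=s["ee_rot"];return R.from_quat([*q[1:],q[0]]).inv().apply(np.array(p)-s["eef_pos"])
def pose2(l,x):
    c,s=np.cos(x[2]),np.sin(x[2]);l=np.atleast_2d(l).astype(float);o=l.copy();o[:,0]=x[0]+c*l[:,0]-s*l[:,1];o[:,1]=x[1]+s*l[:,0]+c*l[:,1];return o
def fit(n,l,uv,x0):
    r=least_squares(lambda x:(proj(n,pose2(l,x))-uv).ravel(),x0,x_scale=[10,10,.1]);return r.x,np.round(r.fun,1)
E
python3 - <<'E'
from h import *
C=lambda X,Y:(225+(X+.5)/4.25-.5,170+(Y+.5)/4.25-.5)
S=lambda X,Y:(230+(X+.5)/3-.5,140+(Y+.5)/3-.5)
uv=np.array([C(10,80),C(533,48),C(545,243),C(15,275)])
l=[[60,162,84],[60,-162,84],[-60,-162,84],[-60,162,84]]
b,r=fit("top",l,uv,[500,0,0]);print("bin",b,r)
print("plate ends tri",tri(C(470,110),S(223,208)),tri(C(473,202),S(282,228)), at("top",*C(471.5,156),74))
print("bin rim -y corners tri",tri(C(533,48),S(213,170)),tri(C(545,243),S(330,200)))
print("button tri",tri(C(100,460),S(315,390)))
im=cv2.imread("pics/top0.png");hsv=cv2.cvtColor(im,cv2.COLOR_BGR2HSV)
m=((hsv[...,0]<8)|(hsv[...,0]>172))&(hsv[...,1]>130)&(hsv[...,2]>70)
n,_,st,ce=cv2.connectedComponentsWithStats(m.astype(np.uint8))
for i in range(1,n):
    if st[i,4]>100:print(st[i],ce[i],at("top",*ce[i],65))
print("tape",at("top",388,177,18),"pen",at("top",169,271,10),at("top",150,313,10))
cv2.imwrite("pics/c3.png",cv2.resize(im[170:310,335:475],None,fx=4.25,fy=4.25,interpolation=cv2.INTER_CUBIC))
E
```

```text
bin [5.89791394e+02 3.16279397e+01 3.98671674e-02] [-0.7 -0.1  0.1  0.2  0.3  0.   0.3 -0.2]
plate ends tri [621.33644871 -88.32294312  72.81813238] [563.39786383 -89.73825109  68.28030279] [592.00318919 -88.80953258  74.        ]
bin rim -y corners tri [ 656.49624831 -128.11069599   81.37759832] [ 536.69204029 -132.13448477   81.50283266]
button tri [409.06840794 138.57267718 102.82412768]
[150  43  27  31 164] [162.18902439  56.56097561] [1008.35135103  368.88464529   65.        ]
[444 217  24  24 450] [455.34888889 228.68666667] [ 527.80066263 -403.55140914   65.        ]
[382 219  24  23 437] [393.67963387 229.97482838] [ 527.53356537 -241.0110788    65.        ]
[430 257  24  23 441] [441.62131519 268.16553288] [ 424.68366688 -363.70057853   65.        ]
[549 267   9  28 161] [553.27950311 280.44099379] [ 387.01218141 -654.65358746   65.        ]
tape [ 677.81835645 -237.93718958   18.        ] pen [431.1233777  367.80145015  10.        ] [317.89078002 419.73945157  10.        ]
```

View pics/c3.png

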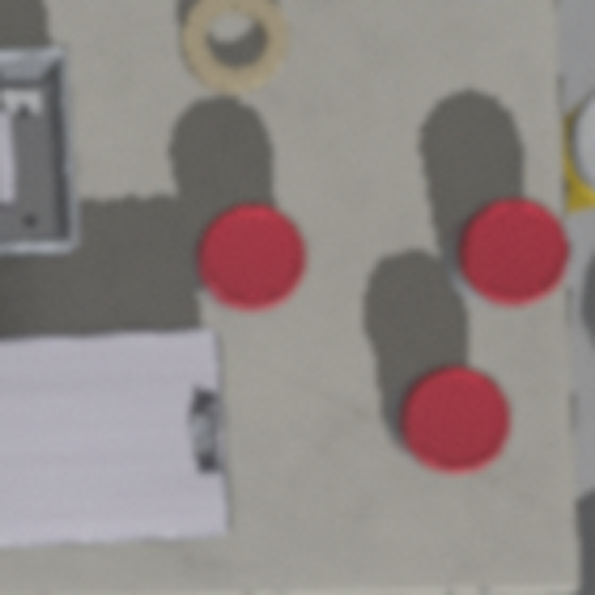

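The right crop shows the shaker's open end with corners at (217,330) and (228,537) and the catch at (207,430). Three jars are clear of the shaker, and the tape is at (234,40).

```bash
python3 - <<'E'
from h import *
C=lambda X,Y:(225+(X+.5)/4.25-.5,170+(Y+.5)/4.25-.5)
D=lambda X,Y:(335+(X+.5)/4.25-.5,170+(Y+.5)/4.25-.5)
uv=np.array([D(217,330),D(228,537),C(100,460),D(207,430)])
l=[[65,-192,75],[-65,-192,75],[0,185,103],[0,-158,79]]
print("shaker",fit("top",l,uv,[430,-30,0.03]))
print(fit("top",l[:3],uv[:3],[430,-30,0.03]))
t=np.array([592,-90,160]);print(to_tool(t),to_tool(t)@np.array([1,0,0]))
E
python3 -m jog '[[0,0,-0.02,0,0,-0.142,0.085],[0,-0.02,-0.02,0,0,-0.143,0.085]]'
python3 - <<'E'
from h import *
print(to_tool([592,-90,160]),sense()["ee_rot"])
E
```

```text
shaker (array([ 4.14639179e+02, -3.76408053e+01,  2.66393623e-02]), array([ 4.1, -1.2,  4.3,  0.2, -3.3,  0. , -5. ,  0.9]))
(array([ 4.14109000e+02, -3.33461032e+01,  2.50111476e-02]), array([ 2.5, -0.8,  2.6,  0.5, -5. ,  0.2]))
[-596.24402892 -468.52699296   82.15612068] -596.2440289231419
time_s: 0.3
eef_pos: [125.2, 489.8, 281.8]
ee_rot: [-0.001, -0.023, 1.0, -0.001]
force: [-0.2, 0.0, 0.9]
grip_width: 0.995
grip_force: 0.0
[-439.59921302 -600.57365667  122.29897514] [-5.21528004e-04 -2.31181163e-02  9.99732289e-01 -7.94019570e-04]
```

The bed is evidently not symmetric about the shaker's origin. I'll refit with the open end's y left free, using the catch's inner face (crop X≈190).

```bash
python3 - <<'E'
from h import *
C=lambda X,Y:(225+(X+.5)/4.25-.5,170+(Y+.5)/4.25-.5)
D=lambda X,Y:(335+(X+.5)/4.25-.5,170+(Y+.5)/4.25-.5)
uv=np.array([D(217,330),D(228,537),C(100,460),D(191,430),C(141,354),C(155,562)])
L=lambda e,zb:[[65,-e,75],[-65,-e,75],[0,185,zb],[0,-154.5,80],[65,154,85],[-65,154,85]]
for zb in(103,115):
  for k in(4,6):
    r=least_squares(lambda x:(proj("top",pose2(L(x[3],zb)[:k],x))-uv[:k]).ravel(),[414,-30,.03,180],x_scale=[10,10,.1,10]);print(zb,k,r.x,np.round(r.fun,1))
x=r.x
print("home",pose2([0,-118,129],x),"insert",pose2([0,-250,129],x))
E
```

```text
103 4 [ 4.14862436e+02 -4.51997792e+01  2.73084564e-02  1.73450265e+02] [-0.1 -1.   0.1  0.3 -0.4 -0.1  0.4  0.7]
103 6 [ 4.14710259e+02 -4.35265765e+01  2.90236085e-02  1.75126476e+02] [-0.2 -1.1  0.1  0.2 -1.   0.1 -0.3  0.7  1.3 -0.8  0.1  0.8]
115 4 [ 4.14950157e+02 -4.60326545e+01  2.69564411e-02  1.72615820e+02] [-0.1 -1.   0.1  0.3 -0.7 -0.   0.7  0.7]
115 6 [ 4.14748586e+02 -4.39561888e+01  2.88755593e-02  1.74696158e+02] [-0.2 -1.1  0.1  0.2 -1.5  0.2 -0.1  0.7  1.4 -0.8  0.2  0.7]
home [[ 418.15542897 -161.90699812  129.        ]] insert [[ 421.96647314 -293.85197128  129.        ]]
```

```bash
python3 -m jog '[[-0.035,-0.05,0.002,0,0,0,0.085],[-0.035,-0.05,0.002,0,0,0,0.085],[-0.035,-0.05,0,0,0,0,0.085],[-0.035,-0.05,0,0,0,0,0.085],[-0.035,-0.05,0,0,0,0,0.085]]'; python3 -m jog '[[-0.035,-0.05,0,0,0,0,0.06],[-0.035,-0.05,0,0,0,0,0.036],[-0.035,-0.05,0,0,0,0,0.036],[-0.035,-0.05,0,0,0,0,0.036],[-0.035,-0.05,0.01,0,0,0,0.036]]'
python3 - <<'E'
from h import *
print(to_tool([592,-90,130]),sense()["ee_rot"])
E
```

```text
time_s: 0.8
eef_pos: [277.2, 288.9, 278.9]
ee_rot: [-0.0, -0.02, 1.0, 0.0]
force: [1.1, 0.3, -0.3]
grip_width: 0.993
grip_force: 0.0
time_s: 1.3
eef_pos: [428.9, 90.2, 271.5]
ee_rot: [0.001, -0.02, 1.0, -0.0]
force: [0.9, 0.6, -0.9]
grip_width: 0.421
grip_force: 0.0
[-155.55971122 -186.54399339  141.78114814] [ 9.02010672e-04 -1.98452865e-02  9.99802656e-01 -7.17051179e-06]
```

```bash
python3 -m jog '[[-0.03,-0.035,0.01,0,0,0,0.036],[-0.03,-0.035,0.01,0,0,0,0.036],[0,0,0,0,0,0,0.036],[0,0,0,0,0,0,0.036]]'
python3 - <<'E'
from h import *
print(to_tool([592,-90,130]),sense()["ee_rot"],sense()["grip_width"])
E
```

```text
time_s: 1.7
eef_pos: [490.4, 24.3, 250.2]
ee_rot: [-0.001, -0.019, 1.0, 0.0]
force: [-0.7, 0.3, 0.5]
grip_width: 0.416
grip_force: 0.0
[ -97.30472544 -118.280818    119.97382581] [-9.06116112e-04 -1.94380891e-02  9.99810614e-01  2.75695075e-04] 0.41621403209873914
```

```bash
python3 -m jog '[[-0.032,-0.039,0.02,0,0,0,0.036],[-0.032,-0.039,0.03,0,0,0,0.036],[-0.033,-0.040,0.03,0,0,0,0.036],[0,0,0.02,0,0,0,0.036],[0,0,0,0,0,0,0.036]]'
python3 - <<'E'
from h import *
print(to_tool([592,-90,52]),sense()["ee_rot"],sense()["grip_width"])
im=eyes.capture("top");cv2.imwrite("pics/t1.png",cv2.resize(im[160:310,270:420,::-1],None,fx=4,fy=4,interpolation=cv2.INTER_CUBIC))
im=eyes.capture("scene");cv2.imwrite("pics/s1.png",cv2.resize(im[140:300,230:430,::-1],None,fx=4,fy=3.7,interpolation=cv2.INTER_CUBIC))
E
```

```text
time_s: 2.2
eef_pos: [577.5, -73.3, 159.5]
ee_rot: [-0.003, -0.02, 1.0, 0.001]
force: [0.1, 1.2, -1.2]
grip_width: 0.419
grip_force: 0.0
[-14.31836733 -17.47796504 107.36748459] [-0.00254422 -0.02026107  0.99979096  0.00102106] 0.4191679477522267
```

View pics/s1.png

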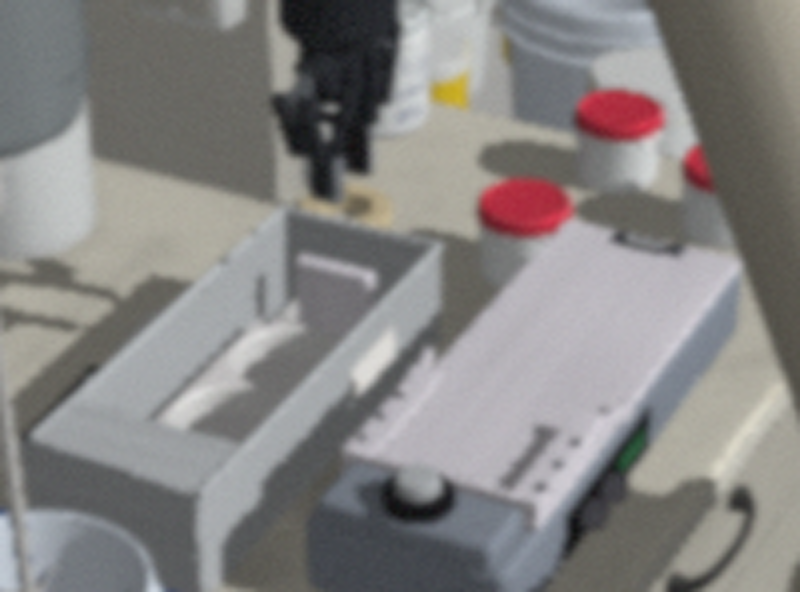

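The clear scene view shows the plate top running (298,258)–(376,280), the button top at (420,478), the bed's open-end corners at (575,222) and (742,262), and bin rim corners at (288,210) and (440,242). I'll refit with both views.

```bash
python3 - <<'E'
from h import *
C=lambda X,Y:(225+(X+.5)/4.25-.5,170+(Y+.5)/4.25-.5)
D=lambda X,Y:(335+(X+.5)/4.25-.5,170+(Y+.5)/4.25-.5)
S=lambda X,Y:(230+(X+.5)/4-.5,140+(Y+.5)/3.7-.5)
print("plate",tri(C(470,111),S(298,258)),tri(C(473,202),S(376,280)))
print("bin",tri(C(533,48),S(288,210)),tri(C(545,243),S(440,242)))
print("bed",tri(D(217,330),S(575,222)),tri(D(228,537),S(742,262)))
print("button",tri(C(100,460),S(420,480)))
print("expected plate proj top", proj("scene",[[621,-89,74],[564,-91,74]]), S(298,258),S(376,280))
E
```

```text
plate [620.92918132 -88.33921595  71.75993859] [563.34725391 -89.6348942   69.47527558]
bin [ 655.30358677 -128.69635237   81.37487141] [ 536.43036773 -131.68178942   85.90251459]
bed [ 480.08592678 -218.55490225   71.32545285] [ 355.82875737 -220.37935883   71.95740603]
button [409.13806699 138.49756628 103.60186277]
expected plate proj top [[304.43501677 208.56051821]
 [323.38358574 213.55049228]] (304.125, 209.36486486486484) (323.625, 215.3108108108108)
```

```bash
python3 -m jog '[[-0.014,-0.0165,0.02,0,0,0,0.036],[0,0,0,0,0,0,0.036]]'
python3 -m jog '[[0,0,0.03,0,0,0,0.036],[0,0,0.02,0,0,0,0.036],[0,0,0.02,0,0,0,0.036],[0,0,0.0,0,0,0,0.036]]'
python3 - <<'E'
from h import *
print(to_tool([592,-89.5,52]),sense()["ee_rot"],sense()["force"])
E
```

```text
time_s: 2.5
eef_pos: [593.7, -90.2, 142.0]
ee_rot: [0.0, -0.02, 1.0, -0.0]
force: [-0.0, 0.2, 0.8]
grip_width: 0.424
grip_force: 0.0
time_s: 2.9
eef_pos: [592.5, -88.9, 71.5]
ee_rot: [-0.001, -0.021, 1.0, 0.001]
force: [-0.5, 0.3, -0.1]
grip_width: 0.422
grip_force: 0.0
[ 0.44925931 -0.59223146 19.5262847 ] [-1.18091547e-03 -2.06387399e-02  9.99786170e-01  5.11692612e-04] [-0.54224642  0.3241225  -0.08912981]
```

```bash
python3 -m jog '[[0,0,0.01,0,0,0,0.036],[0,0,0.01,0,0,0,0.036],[0,0,0,0,0,0,0.036]]'
python3 -m jog '[[0,0,0,0,0,0,0.02],[0,0,0,0,0,0,0.005],[0,0,0,0,0,0,0.0],[0,0,0,0,0,0,0.0],[0,0,0,0,0,0,0]]' 80
```

```text
time_s: 3.2
eef_pos: [594.5, -90.3, 54.5]
ee_rot: [0.002, -0.02, 1.0, -0.001]
force: [-5.3, 2.7, 13.8]
grip_width: 0.421
grip_force: 6.6
time_s: 3.7
eef_pos: [594.0, -90.1, 52.8]
ee_rot: [0.001, -0.02, 1.0, -0.0]
force: [-0.2, 1.5, 7.5]
grip_width: 0.127
grip_force: 79.2
```

```bash
python3 -m jog '[[0,0,-0.002,0,0,0,0],[0,0,-0.002,0,0,0,0],[0,0,0,0,0,0,0]]'
python3 -m jog '[[0,0.004,-0.0188,0.07,0,0,0],[0,0,0,0,0,0,0]]'
```

```text
time_s: 4.0
eef_pos: [593.3, -90.3, 55.8]
ee_rot: [-0.0, -0.02, 1.0, -0.0]
force: [-0.5, -0.3, -2.1]
grip_width: 0.128
grip_force: 77.8
time_s: 4.2
eef_pos: [594.1, -85.3, 76.2]
ee_rot: [0.002, -0.021, 0.999, -0.036]
force: [0.5, 0.3, -2.7]
grip_width: 0.128
grip_force: 79.4
```

```bash
python3 -m jog '[[0,0.003,-0.0188,0.07,0,0,0],[0,0.002,-0.0188,0.07,0,0,0],[0,0,0,0,0,0,0]]'
python3 -m jog '[[0,0.001,-0.0188,0.07,0,0,0],[0,0.001,-0.0188,0.07,0,0,0],[0,0,0,0,0,0,0]]'
python3 - <<'E'
from h import *
s=sense();print(s["joints"],s["force"]);im=eyes.capture("scene");cv2.imwrite("pics/s2.png",cv2.resize(im[100:300,200:440,::-1],None,fx=3,fy=3,interpolation=cv2.INTER_CUBIC))
E
```

```text
time_s: 4.5
eef_pos: [593.7, -76.2, 112.8]
ee_rot: [0.003, -0.021, 0.994, -0.105]
force: [-0.2, 0.1, -3.3]
grip_width: 0.127
grip_force: 79.4
time_s: 4.8
eef_pos: [592.9, -65.4, 147.7]
ee_rot: [0.004, -0.021, 0.985, -0.173]
force: [-0.5, 0.1, -3.0]
grip_width: 0.126
grip_force: 79.4
[-0.16821519  0.55336013  1.43640075 -0.38224899  1.10605173 -1.61601303] [-0.50406665  0.07122759 -2.95827289]
```

View pics/s2.png

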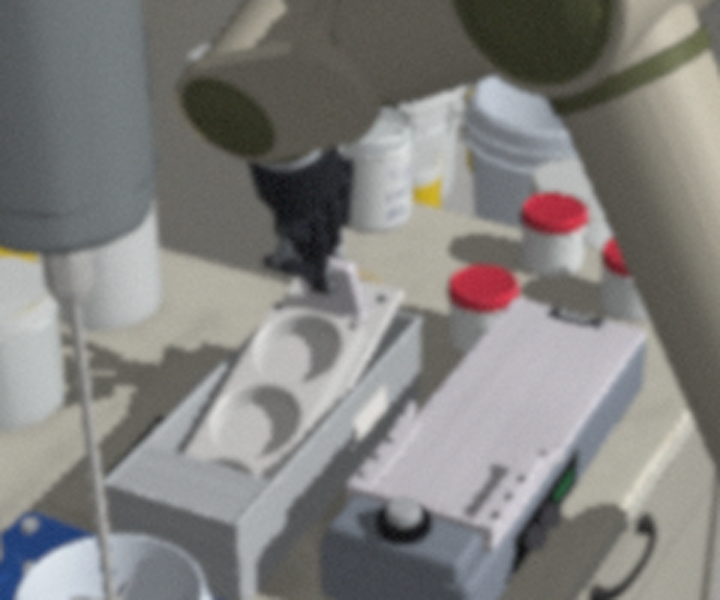

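The grip end is up, the carrier's +y end is still under the hood, and nothing is touching. Next I draw it out towards −y, then raise it.

```bash
python3 -m jog '[[0,-0.0202,0.0031,0,0,0,0],[0,-0.0202,0.0031,0,0,0,0],[0,-0.0202,0.0031,0,0,0,0],[0,0,0,0,0,0,0]]'
python3 -m jog '[[0,-0.007,-0.019,0,0,0,0],[0,-0.0105,-0.028,0,0,0,0],[0,-0.0105,-0.028,0,0,0,0],[0,-0.0105,-0.028,0,0,0,0],[0,0,0,0,0,0,0]]'
```

```text
time_s: 5.25
eef_pos: [594.4, -129.5, 158.2]
ee_rot: [0.003, -0.018, 0.985, -0.173]
force: [-0.4, 0.4, -2.2]
grip_width: 0.124
grip_force: 79.4
time_s: 5.75
eef_pos: [596.0, -127.7, 272.3]
ee_rot: [0.006, -0.019, 0.985, -0.174]
force: [0.6, 0.4, -3.5]
grip_width: 0.129
grip_force: 79.5
```

```bash
python3 -m jog '[[0.03,0,0,-0.07,0,0,0],[0.03,0,0,-0.07,0,0,0],[0.03,0,0,-0.07,0,0,0],[0.03,0,0,-0.07,0,0,0],[0.03,0,0,-0.07,0,0,0]]'
python3 -m jog '[[0,-0.02,0,0,0,0,0],[0,0,0,0,0,0,0],[0,0,0,0,0,0,0]]'
python3 - <<'E'
from h import *
s=sense();q=s["ee_rot"];r=R.from_quat([*q[1:],q[0]]);print(to_tool([421.9,-294,150]),r.as_matrix().round(4),s["force"],s["wrist_torque"])
y=np.array([-np.sin(.028),np.cos(.028),0]);z=np.array([0,0,-1]);T=np.c_[np.cross(y,z),y,z]
print("turn",(r.inv()*R.from_matrix(T)).as_rotvec())
im=eyes.capture("top");cv2.imwrite("pics/t2.png",cv2.resize(im[160:320,230:430,::-1],None,fx=3.7,fy=3.7,interpolation=cv2.INTER_CUBIC))
E
```

```text
time_s: 6.25
eef_pos: [443.7, -132.9, 267.6]
ee_rot: [-0.001, -0.02, 1.0, 0.003]
force: [-0.5, -0.4, -4.0]
grip_width: 0.128
grip_force: 79.3
time_s: 6.55
eef_pos: [445.7, -153.2, 268.1]
ee_rot: [-0.001, -0.02, 1.0, 0.001]
force: [0.6, 0.6, -2.9]
grip_width: 0.126
grip_force: 79.4
[  29.15108575 -140.04039236  117.80543696] [[-0.9992 -0.0392 -0.0014]
 [-0.0392  0.9992  0.0022]
 [ 0.0013  0.0022 -1.    ]] [ 0.63969806  0.55688041 -2.9285448 ] [-0.33142655  0.00197043 -0.02782052]
turn [ 0.00224163 -0.001303    0.01117363]
```

View pics/t2.png

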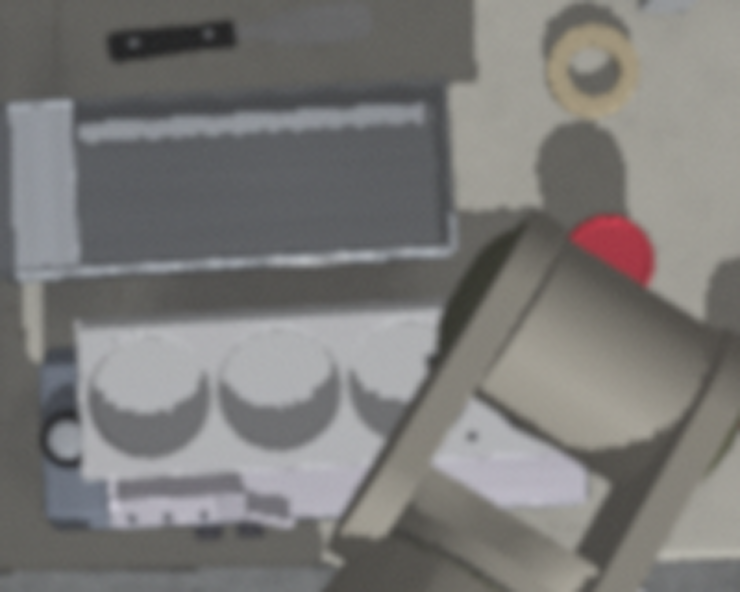

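The carrier is flat in the grip over the shaker, with bore mouths at crop (150,396) and (279,390). The bin is empty. I'll check the in-hand offset.

```bash
python3 - <<'E'
from h import *
s=sense();q=s["ee_rot"];r=R.from_quat([*q[1:],q[0]])
for X,Y,d in((150,396,225),(279,390,146)):
    w=at("top",230+(X+.5)/3.7-.5,160+(Y+.5)/3.7-.5,s["eef_pos"][2]-48.8+30)
    print(w,r.inv().apply(w-s["eef_pos"]),"expect tool y",d)
E
python3 -m jog '[[0.01,-0.035,0.02,0.002,0,0.011,0],[0.01,-0.035,0.03,0,0,0,0],[0.0105,-0.035,0.03,0,0,0,0],[0,-0.037,0.02,0,0,0,0],[0,0,0,0,0,0,0]]'
python3 - <<'E'
from h import *
s=sense();print(to_tool([421.9,-294,135]),s["force"],s["ee_rot"])
E
```

```text
[435.88796359  69.76108034 249.52696314] [  1.00758834 222.7833575   19.22268157] expect tool y 225
[438.01111161  -8.2494645  249.52696314] [  2.01509313 144.75056726  19.07623597] expect tool y 146
time_s: 7.1
eef_pos: [419.1, -298.3, 166.2]
ee_rot: [-0.001, -0.013, 1.0, 0.001]
force: [-0.2, 1.3, -2.2]
grip_width: 0.126
grip_force: 79.8
[-3.01196822  4.13487691 31.20989668] [-0.20855282  1.28359341 -2.17722379] [-1.47801634e-03 -1.32804671e-02  9.99910474e-01  6.98381940e-04]
```

```bash
python3 -m jog '[[-0.004,0,0.015,0.003,0,0.001,0],[0,0,0.015,0,0,0,0],[0,0,0.006,0,0,0,0],[0,0,0,0,0,0,0]]'
python3 -m jog '[[0,0,0.003,0,0,0,0],[0,0,0.002,0,0,0,0],[0,0,0,0,0,0,0]]'
```

```text
time_s: 7.5
eef_pos: [424.1, -295.4, 133.2]
ee_rot: [-0.0, -0.015, 1.0, -0.002]
force: [0.3, -0.2, -2.7]
grip_width: 0.129
grip_force: 79.7
time_s: 7.8
eef_pos: [424.2, -296.4, 129.1]
ee_rot: [0.0, -0.014, 1.0, -0.003]
force: [0.1, -1.3, -1.2]
grip_width: 0.127
grip_force: 79.9
```

```bash
python3 -m jog '[[0,0,0.002,-0.003,0,0,0],[0,0,0.0015,0,0,0,0],[0,0,0,0,0,0,0]]'
python3 -m jog '[[0,0,0.0015,0,0,0,0],[0,0,0,0,0,0,0]]'
python3 - <<'E'
from h import *
s=sense();print(s["eef_pos"],s["force"],s["wrist_torque"],s["ee_rot"])
E
```

```text
time_s: 8.1
eef_pos: [424.1, -296.5, 125.3]
ee_rot: [0.0, -0.014, 1.0, -0.001]
force: [1.9, -0.3, -0.9]
grip_width: 0.124
grip_force: 80.0
time_s: 8.3
eef_pos: [424.1, -296.7, 123.9]
ee_rot: [0.0, -0.014, 1.0, -0.001]
force: [0.2, -2.9, 1.5]
grip_width: 0.13
grip_force: 80.3
[ 424.05766822 -296.66177506  123.92025754] [ 0.20963256 -2.90637055  1.50532355] [-0.20105356 -0.25500713 -0.14572671] [ 2.40503416e-04 -1.39556460e-02  9.99901823e-01 -1.23542455e-03]
```

```bash
python3 -m jog '[[0,0.012,0,0,0,0,0],[0,0.012,0,0,0,0,0],[0,0.012,0,0,0,0,0],[0,0,0,0,0,0,0]]'
python3 -m jog '[[0,0.012,0,0,0,0,0],[0,0.012,0,0,0,0,0],[0,0,0,0,0,0,0]]'
```

```text
time_s: 8.7
eef_pos: [422.9, -258.3, 123.8]
ee_rot: [-0.0, -0.015, 1.0, -0.0]
force: [-0.2, 3.4, 2.3]
grip_width: 0.125
grip_force: 80.6
time_s: 9.0
eef_pos: [422.2, -234.7, 123.8]
ee_rot: [-0.0, -0.015, 1.0, -0.0]
force: [-0.0, 6.5, 7.1]
grip_width: 0.13
grip_force: 81.9
```

```bash
python3 -m jog '[[0,0.008,0,0,0,0,0],[0,0.008,0,0,0,0,0],[0,0,0,0,0,0,0]]'
python3 - <<'E'
from h import *
s=sense();print(s["eef_pos"],s["force"],s["wrist_torque"],s["ee_rot"])
im=eyes.capture("scene");cv2.imwrite("pics/s3.png",cv2.resize(im[150:310,280:480,::-1],None,fx=3.7,fy=3.7,interpolation=cv2.INTER_CUBIC))
E
```

```text
time_s: 9.3
eef_pos: [421.8, -219.5, 123.8]
ee_rot: [-0.0, -0.014, 1.0, -0.001]
force: [-1.0, 3.0, 7.5]
grip_width: 0.128
grip_force: 82.1
[ 421.77410788 -219.47378893  123.83628051] [-0.96431575  3.01536343  7.49328233] [ 0.57376019 -0.04399605  0.2067841 ] [-3.82264651e-05 -1.44097348e-02  9.99895923e-01 -7.08630132e-04]
```

View pics/s3.png

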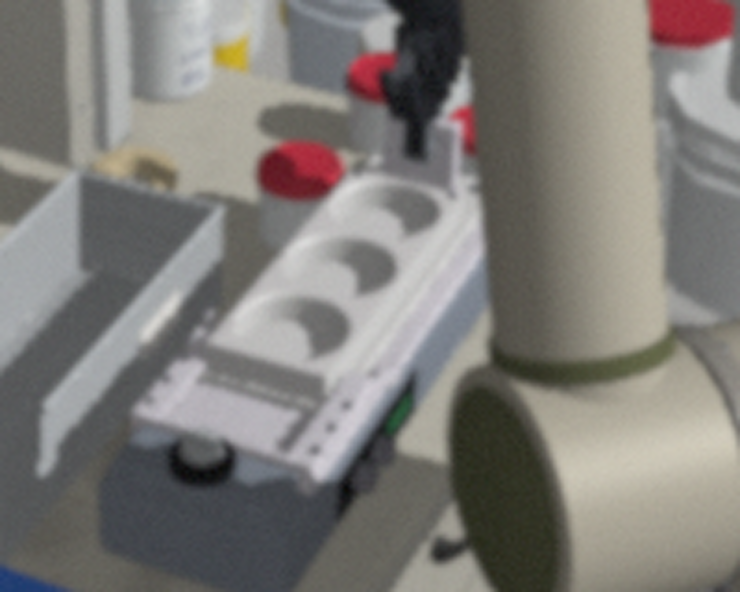

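The carrier's front is between the rails at crop (260,375), straight and flat, so I keep sliding.

```bash
python3 -m jog '[[0,0.01,0,0,0,0,0],[0,0.01,0,0,0,0,0],[0,0.01,0,0,0,0,0],[0,0,0,0,0,0,0]]'
python3 -m jog '[[0,0.008,0,0,0,0,0],[0,0.006,0,0,0,0,0],[0,0,0,0,0,0,0]]'
```

```text
time_s: 9.75
eef_pos: [420.9, -189.1, 123.8]
ee_rot: [-0.0, -0.014, 1.0, -0.001]
force: [-0.6, 4.5, 8.2]
grip_width: 0.129
grip_force: 82.4
time_s: 10.05
eef_pos: [420.6, -175.7, 123.8]
ee_rot: [0.0, -0.014, 1.0, -0.001]
force: [-1.8, 0.8, 7.5]
grip_width: 0.129
grip_force: 82.2
```

```bash
python3 -m jog '[[0,0.005,0,0,0,0,0],[0,0.004,0,0,0,0,0],[0,0,0,0,0,0,0]]'
python3 -m jog '[[0,0.003,0,0,0,0,0],[0,0,0,0,0,0,0]]'
python3 -m jog '[[0,0.002,0,0,0,0,0],[0,0,0,0,0,0,0]]'
```

```text
time_s: 10.35
eef_pos: [420.3, -167.1, 123.8]
ee_rot: [0.0, -0.014, 1.0, -0.001]
force: [-1.1, -2.3, 5.7]
grip_width: 0.126
grip_force: 82.0
time_s: 10.55
eef_pos: [420.3, -164.4, 123.8]
ee_rot: [0.0, -0.014, 1.0, -0.002]
force: [-0.7, -3.6, 6.2]
grip_width: 0.129
grip_force: 82.0
time_s: 10.75
eef_pos: [420.3, -162.5, 123.8]
ee_rot: [0.0, -0.014, 1.0, -0.002]
force: [-1.5, -3.6, 5.0]
grip_width: 0.127
grip_force: 81.9
```

```bash
python3 -m jog '[[0,0.002,0,0,0,0,0],[0,0,0,0,0,0,0]]'
python3 -m jog '[[0,0.0015,0,0,0,0,0],[0,0,0,0,0,0,0]]'
```

```text
time_s: 10.95
eef_pos: [420.2, -160.6, 123.8]
ee_rot: [0.0, -0.014, 1.0, -0.002]
force: [-0.7, -4.6, 5.8]
grip_width: 0.128
grip_force: 81.9
time_s: 11.15
eef_pos: [420.2, -160.4, 123.9]
ee_rot: [0.0, -0.014, 1.0, -0.003]
force: [-2.0, -14.7, 3.5]
grip_width: 0.13
grip_force: 81.3
```

End stop reached (−14.7 N), so I pull back gently to test the catch.

```bash
python3 -m jog '[[0,-0.004,0,0,0,0,0],[0,0,0,0,0,0,0]]'
python3 -m jog '[[0,-0.0025,0,0,0,0,0],[0,0,0,0,0,0,0]]'
```

```text
time_s: 11.35
eef_pos: [420.1, -162.0, 123.8]
ee_rot: [-0.0, -0.014, 1.0, -0.0]
force: [-1.6, 4.0, 11.2]
grip_width: 0.126
grip_force: 82.6
time_s: 11.55
eef_pos: [420.1, -163.8, 123.8]
ee_rot: [-0.0, -0.014, 1.0, 0.0]
force: [-0.7, 7.4, 10.8]
grip_width: 0.124
grip_force: 82.8
```

```bash
python3 -m jog '[[0,-0.0015,0,0,0,0,0],[0,0,0,0,0,0,0]]'
python3 -m jog '[[0,-0.001,0,0,0,0,0],[0,0,0,0,0,0,0]]'
```

```text
time_s: 11.75
eef_pos: [420.2, -165.1, 123.8]
ee_rot: [-0.0, -0.014, 1.0, 0.001]
force: [-1.1, 9.2, 12.0]
grip_width: 0.125
grip_force: 83.0
time_s: 11.95
eef_pos: [420.1, -165.3, 123.9]
ee_rot: [-0.0, -0.014, 1.0, 0.001]
force: [-0.2, 14.6, 14.7]
grip_width: 0.127
grip_force: 83.3
```

The catch holds: blocked both ways over 4.9 mm of play. I centre, release and rise.

```bash
python3 -m jog '[[0,0.0035,-0.0005,0,0,0,0],[0,0,0,0,0,0,0],[0,0,0,0,0,0,0],[0,0,0,0,0,0,0]]'
python3 -m jog '[[0,0,0,0,0,0,0.02],[0,0,0,0,0,0,0.03],[0,0,0,0,0,0,0.034],[0,0,0,0,0,0,0.034]]' 30
python3 -m jog '[[0,0,-0.02,0,0,0,0.034],[0,0,-0.04,0,0,0,0.05],[0,0,-0.04,0,0,0,0.085],[0,0,-0.04,0,0,0,0.085],[0,0,0,0,0,0,0.085]]'
python3 - <<'E'
from h import *
s=sense();q=s["ee_rot"];print(q,s["joints"])
for p in((527.5,-241,135),(424.7,-363.7,135),(527.8,-403.5,135)):print(to_tool(p))
im=eyes.capture("top");cv2.imwrite("pics/t3.png",cv2.resize(im[165:315,240:480,::-1],None,fx=3.3,fy=3.3,interpolation=cv2.INTER_CUBIC))
E
```

```text
time_s: 12.35
eef_pos: [419.9, -163.4, 123.8]
ee_rot: [-0.0, -0.014, 1.0, 0.0]
force: [-1.3, 5.8, 5.5]
grip_width: 0.127
grip_force: 81.9
time_s: 12.75
eef_pos: [420.2, -164.5, 123.9]
ee_rot: [-0.0, -0.014, 1.0, -0.001]
force: [-0.3, -0.8, -0.0]
grip_width: 0.397
grip_force: 0.0
time_s: 13.25
eef_pos: [421.6, -165.1, 268.7]
ee_rot: [0.004, -0.014, 1.0, -0.004]
force: [-0.1, -0.7, -1.5]
grip_width: 0.995
grip_force: 0.0
[ 0.00370306 -0.01411142  0.99988634 -0.00380193] [-6.32201010e-01  1.26488626e-01  1.66141656e+00 -1.65250385e-03
  1.34319592e+00 -2.23085708e+00]
[-102.74046033  -77.78235694  135.05545902]
[   3.48178167 -197.53185994  135.2032282 ]
[ -98.45006801 -240.2213987   136.27621527]
```

View pics/t3.png

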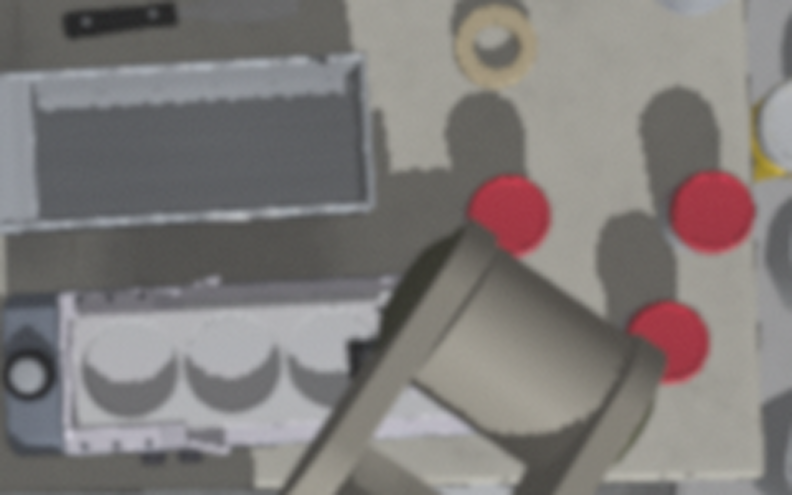

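The carrier is home with bores visible at crop (130,367) and (232,363), and the jars haven't moved. Computing jar and bore positions next.

```bash
cat >> h.py <<'E'
def jars():
    im=eyes.capture("top")[:,:,::-1].copy();hsv=cv2.cvtColor(im,cv2.COLOR_BGR2HSV)
    m=((hsv[...,0]<8)|(hsv[...,0]>172))&(hsv[...,1]>130)&(hsv[...,2]>70)
    n,_,st,ce=cv2.connectedComponentsWithStats(m.astype(np.uint8))
    for i in range(1,n):
        if st[i,4]>150 and 230<ce[i][0]<480 and ce[i][1]>150:print("jar px",ce[i].round(1),st[i,4],"z60",at("top",*ce[i],60).round(1),"z144",at("top",*ce[i],144).round(1))
    return im
E
python3 - <<'E'
from h import *
jars()
K=lambda X,Y:(240+(X+.5)/3.3-.5,165+(Y+.5)/3.3-.5)
S=lambda X,Y:(230+(X+.5)/4-.5,140+(Y+.5)/3.7-.5)
print("bore3",at("top",*K(130,368),105),"bore2",at("top",*K(232,364),105))
print(tri((393.7,230),S(525,203)),tri((455.3,228.7),S(619,112)))
E
```

```text
jar px [455.3 228.7] 450 z60 [ 528.2 -405.    60. ] z144 [ 521.4 -379.4  144. ]
jar px [394.6 228.9] 386 z60 [ 530.7 -244.4   60. ] z144 [ 523.9 -229.5  144. ]
jar px [443.7 266.6] 330 z60 [ 428.8 -370.6   60. ] z144 [ 428.7 -347.3  144. ]
bore3 [412.45296509  60.14593362 105.        ] bore2 [414.01544951 -18.30701864 105.        ]
[ 527.26356186 -241.76328359   62.15519303] [ 527.78950478 -404.86520585   60.75996596]
```

```bash
python3 -m jog '[[-0.035,-0.026,0.02,0,0,0,0.085],[-0.035,-0.026,0.02,0,0,0,0.085],[-0.033,-0.0255,0.02,0,0,0,0.085],[0,0,0,0,0,0.143,0.085],[0,0,0,0,0,0.143,0.085]]'
python3 -m jog '[[0,0,0,0,0,0.143,0.085],[0,0,0,0,0,0.143,0.085],[0,0,0,0,0,0.143,0.085],[0,0,0,0,0,0.143,0.085],[0,0,0,0,0,0.143,0.085]]'
python3 -m jog '[[0,0,0,0,0,0.143,0.085],[0,0,0,0,0,0.143,0.085],[0,0,0,0,0,0.143,0.085],[0,0,0,0,0,0.141,0.085],[0,0,0,0,0,0,0.085]]'
python3 - <<'E'
from h import *
s=sense();q=s["ee_rot"];print(R.from_quat([*q[1:],q[0]]).as_matrix().round(3),s["joints"])
print(to_tool((528,-242,58)));jars()
E
```

```text
time_s: 13.85
eef_pos: [525.0, -238.8, 200.2]
ee_rot: [-0.003, 0.132, 0.991, 0.001]
force: [0.0, 0.8, -0.4]
grip_width: 0.994
grip_force: 0.0
time_s: 14.35
eef_pos: [524.8, -238.5, 202.1]
ee_rot: [-0.001, 0.47, 0.883, -0.001]
force: [0.1, -0.2, -0.1]
grip_width: 0.994
grip_force: 0.0
time_s: 14.85
eef_pos: [524.8, -238.5, 202.4]
ee_rot: [-0.001, 0.698, 0.716, -0.001]
force: [0.9, 0.1, -0.5]
grip_width: 0.998
grip_force: 0.0
[[-0.027  1.    -0.002]
 [ 1.     0.027 -0.   ]
 [-0.    -0.002 -1.   ]] [-0.62904263  0.45855147  1.39457145 -0.00165383  1.29035327 -0.65522357]
[ -3.52957324   3.43791328 144.35652087]
jar px [446.2 270.8] 215 z60 [ 417.6 -377.    60. ] z144 [ 418.3 -353.2  144. ]
```

```bash
python3 -m jog '[[-0.0035,0.0035,0.035,0,0,0,0.085],[0,0,0.035,0,0,0,0.085],[0,0,0.03,0,0,0,0.085],[0,0,0,0,0,0,0.085]]'
python3 -m jog '[[0,0,0.02,0,0,0,0.085],[0,0,0.02,0,0,0,0.085],[0,0,0.016,0,0,0,0.085],[0,0,0,0,0,0,0.085]]'
python3 -m jog '[[0,0,0,0,0,0,0.07],[0,0,0,0,0,0,0.06],[0,0,0,0,0,0,0.05],[0,0,0,0,0,0,0.05],[0,0,0,0,0,0,0.05]]' 40
python3 - <<'E'
from h import *
im=eyes.capture("scene");cv2.imwrite("pics/s4.png",cv2.resize(im[140:260,300:460,::-1],None,fx=4.5,fy=4.5,interpolation=cv2.INTER_CUBIC))
E
```

```text
time_s: 15.3
eef_pos: [526.9, -241.1, 99.8]
ee_rot: [-0.004, 0.696, 0.718, -0.001]
force: [-0.9, 0.3, -0.4]
grip_width: 0.997
grip_force: 0.0
time_s: 15.7
eef_pos: [528.5, -242.3, 47.5]
ee_rot: [-0.0, 0.696, 0.718, -0.001]
force: [-0.1, 0.1, 0.1]
grip_width: 0.992
grip_force: 0.0
time_s: 16.2
eef_pos: [529.8, -243.1, 50.2]
ee_rot: [0.002, 0.697, 0.717, -0.001]
force: [0.4, 0.2, 5.9]
grip_width: 0.785
grip_force: 45.5
```

View pics/s4.png

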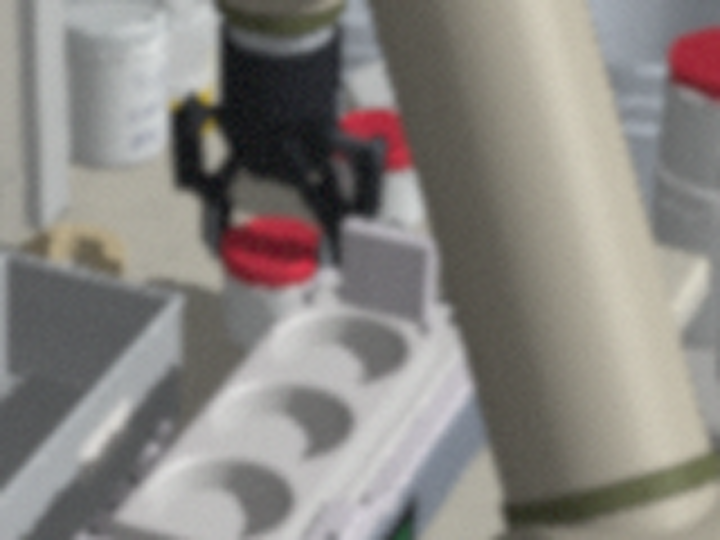

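The jar is gripped across the lid at crop (272,250), upright. I lift it and carry it to bore 3.

```bash
python3 -m jog '[[0,0,-0.03,0,0,0,0.05],[0,0,-0.04,0,0,0,0.05],[0,0,-0.04,0,0,0,0.05],[0,0,-0.04,0,0,0,0.05],[0,0,-0.005,0,0,0,0.05]]'
python3 -m jog '[[0.035,-0.014,0,0,0,0,0.05],[0.035,-0.014,0,0,0,0,0.05],[0.035,-0.014,0,0,0,0,0.05],[0.035,-0.014,0,0,0,0,0.05],[0.035,-0.014,0,0,0,0,0.05]]'
python3 -m jog '[[0.035,-0.014,0,0,0,0,0.05],[0.035,-0.014,0,0,0,0,0.05],[0.035,-0.007,0,0,0,0,0.05],[0,0,0,0,0,0,0.05],[0,0,0,0,0,0,0.05]]'
python3 - <<'E'
from h import *
s=sense();q=s["ee_rot"];r=R.from_quat([*q[1:],q[0]])
print(to_tool((412.2,59.8,150)),s["force"],r.as_matrix().round(3)[:,2],s["joints"])
E
```

```text
time_s: 16.75
eef_pos: [530.4, -243.2, 209.2]
ee_rot: [0.006, 0.697, 0.717, 0.0]
force: [0.5, -0.2, -1.2]
grip_width: 0.782
grip_force: 46.0
time_s: 17.25
eef_pos: [453.0, -67.9, 202.6]
ee_rot: [0.001, 0.697, 0.717, -0.001]
force: [0.2, 0.2, -0.8]
grip_width: 0.782
grip_force: 45.9
time_s: 17.75
eef_pos: [416.0, 35.0, 202.7]
ee_rot: [0.001, 0.696, 0.718, -0.001]
force: [-0.1, 0.5, -1.0]
grip_width: 0.782
grip_force: 45.9
[25.00365591 -3.11059685 52.59314383] [-0.10284298  0.53030629 -1.02882205] [ 0.    -0.002 -1.   ] [-0.19702258  0.11381399  1.85611568 -0.00231178  1.17089361 -0.22592687]
```

```bash
python3 -m jog '[[0.025,-0.003,0.02,0,0,0,0.05],[0,0,0.02,0,0,0,0.05],[0,0,0,0,0,0,0.05],[0,0,0,0,0,0,0.05]]'
python3 - <<'E'
from h import *
s=sense();print(to_tool((412.2,59.8,133)))
im=eyes.capture("scene");cv2.imwrite("pics/s5.png",cv2.resize(im[180:310,260:420,::-1],None,fx=4.5,fy=4.5,interpolation=cv2.INTER_CUBIC))
E
```

```text
time_s: 18.15
eef_pos: [412.9, 58.7, 162.9]
ee_rot: [0.001, 0.698, 0.717, -0.001]
force: [-0.5, 0.2, -0.8]
grip_width: 0.785
grip_force: 45.8
[ 1.17131956 -0.69653493 29.93158187]
```

View pics/s5.png

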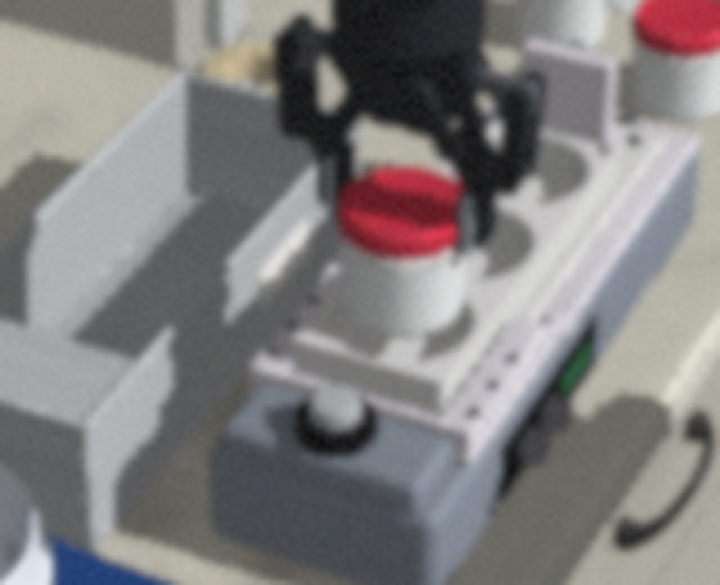

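The jar hangs over bore 3, with its lid at crop (403,212). A quick check of its centre before lowering.

```bash
python3 - <<'E'
from h import *
print(at("scene",260+403.5/4.5-.5,180+212.5/4.5-.5,172))
E
python3 -m jog '[[0.001,-0.0005,0.006,0,0,0,0.05],[0,0,0.006,0,0,0,0.05],[0,0,0,0,0,0,0.05]]'
python3 -m jog '[[0,0,0.006,0,0,0,0.05],[0,0,0,0,0,0,0.05]]'
```

```text
[411.65039947  61.59343342 172.        ]
time_s: 18.5
eef_pos: [411.6, 60.4, 150.0]
ee_rot: [0.0, 0.697, 0.717, -0.001]
force: [0.1, -0.7, -2.3]
grip_width: 0.784
grip_force: 45.9
time_s: 18.7
eef_pos: [411.7, 60.5, 144.0]
ee_rot: [0.0, 0.697, 0.717, -0.001]
force: [0.3, 0.7, -1.8]
grip_width: 0.785
grip_force: 45.8
```

```bash
python3 -m jog '[[0,0,0.005,0,0,0,0.05],[0,0,0.004,0,0,0,0.05],[0,0,0,0,0,0,0.05]]'
python3 -m jog '[[0,0,0.002,0,0,0,0.05],[0,0,0,0,0,0,0.05]]'
```

```text
time_s: 19.0
eef_pos: [411.7, 60.5, 135.0]
ee_rot: [0.0, 0.697, 0.717, -0.001]
force: [0.1, 0.4, -1.8]
grip_width: 0.791
grip_force: 45.9
time_s: 19.2
eef_pos: [411.9, 60.5, 133.4]
ee_rot: [0.001, 0.697, 0.717, -0.001]
force: [-0.2, -0.6, -0.7]
grip_width: 0.784
grip_force: 45.9
```

```bash
python3 -m jog '[[0,0,0.001,0,0,0,0.05],[0,0,0,0,0,0,0.06],[0,0,0,0,0,0,0.075],[0,0,0,0,0,0,0.085],[0,0,0,0,0,0,0.085]]'
python3 -m jog '[[0,0,-0.02,0,0,0,0.085],[0,0,-0.04,0,0,0,0.085],[0,0,-0.04,0,0,0,0.085],[-0.02,0,0,0,0,0,0.085],[-0.04,0,0,0,0,0,0.085]]'
python3 -m jog '[[-0.04,0,0,0,0,0,0.085],[-0.04,0,0,0,0,0,0.085],[-0.04,0,0,0,0,0,0.085],[-0.02,0,0,0,0,0,0.085],[0,0,0,0,0,0,0.085]]'
python3 - <<'E'
from h import *
im=jars();s=sense();print(s["joints"],to_tool((425,-365,130)))
sc=eyes.capture("scene")[:,:,::-1]
a=cv2.resize(im[165:315,240:480],None,fx=3.2,fy=3.2,interpolation=cv2.INTER_CUBIC);b=cv2.resize(sc[180:300,260:420],(0,0),fx=0.1,fy=0.1)
cv2.imwrite("pics/t4.png",a)
E
```

```text
time_s: 19.7
eef_pos: [412.0, 60.4, 132.6]
ee_rot: [0.001, 0.697, 0.717, -0.001]
force: [-0.5, -0.2, -0.3]
grip_width: 0.994
grip_force: 0.0
time_s: 20.2
eef_pos: [413.9, 1.1, 233.8]
ee_rot: [0.002, 0.696, 0.718, 0.0]
force: [0.6, -0.1, 0.1]
grip_width: 0.995
grip_force: 0.0
time_s: 20.7
eef_pos: [417.5, -141.3, 232.7]
ee_rot: [0.001, 0.698, 0.716, -0.001]
force: [0.8, 0.8, -0.3]
grip_width: 0.998
grip_force: 0.0
jar px [455.3 228.7] 448 z60 [ 528.2 -405.    60. ] z144 [ 521.4 -379.4  144. ]
jar px [441.5 268.2] 447 z60 [ 424.7 -364.7   60. ] z144 [ 424.9 -341.8  144. ]
jar px [278.  276.8] 516 z60 [410.4  66.1  60. ] z144 [411.5  60.1 144. ]
[-5.89721206e-01  1.33027625e-01  1.75015801e+00 -1.54782192e-03
  1.25779428e+00 -6.15210645e-01] [-225.16443499    1.79285357  103.09507991]
```

View pics/t4.png

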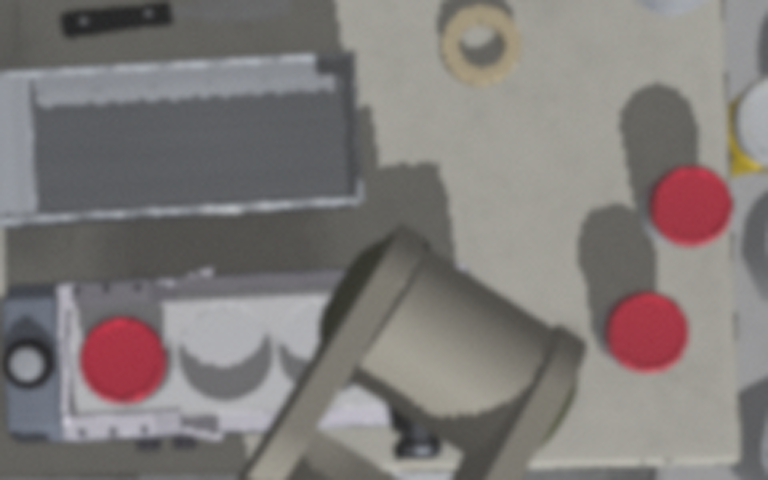

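Jar 1 stands in bore 3 at crop (123,358), measured (411.5, 60.1). The other two jars haven't moved, so I go for the one at (424.7, −364.7).

```bash
python3 -m jog '[[-0.04,0,0,0,0,0,0.085],[-0.04,0,0,0,0,0,0.085],[-0.04,0,0.01,0,0,0,0.085],[-0.04,0,0.02,0,0,0,0.085],[-0.04,0,0.03,0,0,0,0.085]]'
python3 -m jog '[[-0.025,0.001,0.03,0,0,0,0.085],[0,0,0.013,0,0,0,0.085],[0,0,0,0,0,0,0.085]]'
python3 - <<'E'
from h import *
s=sense();print(s["joints"],to_tool((424.7,-364.7,48)),s["ee_rot"])
E
```

```text
time_s: 21.3
eef_pos: [424.2, -340.0, 174.0]
ee_rot: [0.002, 0.697, 0.718, -0.001]
force: [1.0, -0.8, -0.1]
grip_width: 0.994
grip_force: 0.0
time_s: 21.6
eef_pos: [424.8, -362.5, 128.7]
ee_rot: [-0.001, 0.697, 0.717, -0.0]
force: [0.3, 1.3, 0.5]
grip_width: 0.995
grip_force: 0.0
[-9.15833279e-01  4.97749020e-01  1.54045648e+00 -1.02404286e-03
  1.10591346e+00 -9.44253481e-01] [-2.32831076e+00  3.60005812e-02  8.07209207e+01] [-1.31589025e-03  6.96822003e-01  7.17242840e-01 -2.70543392e-04]
```

```bash
python3 -m jog '[[-0.002,0,0.03,0,0,0,0.085],[0,0,0.03,0,0,0,0.085],[0,0,0.02,0,0,0,0.085],[0,0,0,0,0,0,0.085]]'
python3 -m jog '[[0,0,0,0,0,0,0.07],[0,0,0,0,0,0,0.06],[0,0,0,0,0,0,0.05],[0,0,0,0,0,0,0.05],[0,0,0,0,0,0,0.05]]' 40
python3 -m jog '[[0,0,-0.03,0,0,0,0.05],[0,0,-0.04,0,0,0,0.05],[0,0,-0.04,0,0,0,0.05],[0,0,-0.04,0,0,0,0.05],[0,0,-0.02,0,0,0,0.05]]'
```

```text
time_s: 22.0
eef_pos: [425.1, -364.4, 49.8]
ee_rot: [-0.001, 0.696, 0.718, -0.0]
force: [0.1, -0.6, 0.2]
grip_width: 0.992
grip_force: 0.0
time_s: 22.5
eef_pos: [425.9, -366.7, 53.0]
ee_rot: [0.002, 0.697, 0.717, -0.001]
force: [0.2, 3.3, 6.4]
grip_width: 0.78
grip_force: 45.1
time_s: 23.0
eef_pos: [425.6, -366.5, 225.9]
ee_rot: [0.004, 0.697, 0.717, -0.001]
force: [-0.9, -0.1, -1.7]
grip_width: 0.783
grip_force: 46.1
```

```bash
python3 -m jog '[[0.04,0,0,0,0,0,0.05],[0.04,0,0,0,0,0,0.05],[0.04,0,0,0,0,0,0.05],[0.04,0,0,0,0,0,0.05],[0.04,0,0,0,0,0,0.05]]'
python3 -m jog '[[0.04,0,0,0,0,0,0.05],[0.04,0,0,0,0,0,0.05],[0.04,0,0,0,0,0,0.05],[0.025,-0.001,0,0,0,0,0.05],[0,0,0,0,0,0,0.05]]'
python3 - <<'E'
from h import *
s=sense();print(to_tool((414,-19,150)),s["ee_rot"])
E
```

```text
time_s: 23.5
eef_pos: [419.1, -164.4, 221.5]
ee_rot: [0.002, 0.697, 0.717, -0.0]
force: [0.7, 1.1, -1.9]
grip_width: 0.781
grip_force: 46.2
time_s: 24.0
eef_pos: [413.8, -18.7, 221.2]
ee_rot: [0.002, 0.696, 0.718, 0.0]
force: [-0.0, 0.5, -1.1]
grip_width: 0.785
grip_force: 46.2
[-1.67746865e-01 -1.29972631e-02  7.11987583e+01] [1.68820894e-03 6.95753336e-01 7.18278805e-01 5.99590701e-05]
```

```bash
python3 -m jog '[[0,0,0.03,0,0,0,0.05],[0,0,0.026,0,0,0,0.05],[0,0,0,0,0,0,0.05]]'
python3 -m jog '[[0,0,0.008,0,0,0,0.05],[0,0,0.008,0,0,0,0.05],[0,0,0,0,0,0,0.05]]'
python3 -m jog '[[0,0,0.005,0,0,0,0.05],[0,0,0.004,0,0,0,0.05],[0,0,0,0,0,0,0.05]]'
```

```text
time_s: 24.3
eef_pos: [413.0, -21.3, 162.4]
ee_rot: [-0.001, 0.697, 0.717, -0.002]
force: [0.8, 0.6, -1.4]
grip_width: 0.782
grip_force: 46.1
time_s: 24.6
eef_pos: [414.2, -21.6, 147.6]
ee_rot: [0.001, 0.697, 0.717, -0.001]
force: [-0.0, 0.8, -1.0]
grip_width: 0.785
grip_force: 46.1
time_s: 24.9
eef_pos: [414.1, -21.4, 138.4]
ee_rot: [0.0, 0.697, 0.717, -0.001]
force: [-0.4, -0.1, -0.9]
grip_width: 0.78
grip_force: 46.1
```

```bash
python3 -m jog '[[0.001,0,0.002,0,0,0,0.05],[0,0,0.001,0,0,0,0.05],[0,0,0,0,0,0,0.05]]'
python3 -m jog '[[0,0,0,0,0,0,0.06],[0,0,0,0,0,0,0.075],[0,0,0,0,0,0,0.085],[0,0,0,0,0,0,0.085],[0,0,-0.03,0,0,0,0.085]]'
python3 -m jog '[[0,0,-0.04,0,0,0,0.085],[-0.02,0,-0.03,0,0,0,0.085],[-0.04,0.005,0,0,0,0,0.085],[-0.04,0.01,0,0,0,0,0.085],[-0.04,0.01,0,0,0,0,0.085]]'
python3 -m jog '[[-0.04,0.01,0,0,0,0,0.085],[-0.04,0.01,0,0,0,0,0.085],[-0.03,0.01,0,0,0,0,0.085],[0,0,0,0,0,0,0.085]]'
python3 - <<'E'
from h import *
jars();print(to_tool((528.2,-405,130)))
E
```

```text
time_s: 25.2
eef_pos: [414.3, -20.3, 136.0]
ee_rot: [0.001, 0.697, 0.717, -0.001]
force: [-1.3, 1.7, 3.7]
grip_width: 0.781
grip_force: 46.7
time_s: 25.7
eef_pos: [412.7, -20.1, 163.7]
ee_rot: [-0.002, 0.697, 0.717, -0.002]
force: [-0.0, 0.6, 0.1]
grip_width: 0.993
grip_force: 0.0
time_s: 26.2
eef_pos: [443.3, -161.2, 236.3]
ee_rot: [0.001, 0.697, 0.717, -0.001]
force: [0.7, -0.2, 0.1]
grip_width: 0.993
grip_force: 0.0
time_s: 26.6
eef_pos: [476.5, -271.9, 235.3]
ee_rot: [0.001, 0.698, 0.716, -0.001]
force: [-0.4, 0.4, -0.8]
grip_width: 0.997
grip_force: 0.0
jar px [310.3 275.3] 518 z60 [412.5 -19.1  60. ] z144 [413.5 -19.4 144. ]
jar px [278.  276.8] 517 z60 [410.3  66.   60. ] z144 [411.5  60.1 144. ]
[-136.18907719   48.61314718  105.575271  ]
```

Two jars are seated. Before I approach, I check jar 3 in the scene view, since the arm hides it from the top camera.

```bash
python3 - <<'E'
from h import *
im=eyes.capture("scene")[:,:,::-1].copy();hsv=cv2.cvtColor(im,cv2.COLOR_BGR2HSV)
m=((hsv[...,0]<8)|(hsv[...,0]>172))&(hsv[...,1]>130)&(hsv[...,2]>70)
n,_,st,ce=cv2.connectedComponentsWithStats(m.astype(np.uint8))
for i in range(1,n):
    if st[i,4]>60:print(st[i],ce[i].round(1),at("scene",*ce[i],60).round(1))
print(proj("scene",[528.2,-405,60]))
im0=cv2.imread("pics/scene0.png");hsv=cv2.cvtColor(im0,cv2.COLOR_BGR2HSV)
m=((hsv[...,0]<8)|(hsv[...,0]>172))&(hsv[...,1]>130)&(hsv[...,2]>70)
n,_,st,ce=cv2.connectedComponentsWithStats(m.astype(np.uint8))
for i in range(1,n):
    if st[i,4]>60:print("before",st[i],ce[i].round(1))
E
```

```text
[71 42 12 15 74] [76.2 51.3] [2273.2 -795.8   60. ]
[454 147  24  15 308] [464.8 154. ] [ 346.6 -615.1   60. ]
[375 165  20  13 207] [384.2 170.7] [ 526.6 -401.8   60. ]
[336 212  41  36 841] [355.6 229.9] [463.4 -80.5  60. ]
[[384.14005365 170.08055298]]
before [71 42 12 15 74] [76.1 51.4]
before [449 147  23  14 221] [459.  152.4]
before [375 165  20  13 206] [384.2 170.7]
before [350 189  23  14 259] [360.7 195.6]
```

```bash
python3 -m jog '[[-0.034,0.012,0.01,0,0,0,0.085],[-0.034,0.012,0.025,0,0,0,0.085],[-0.034,0.012,0.035,0,0,0,0.085],[-0.034,0.0125,0.035,0,0,0,0.085],[0,0,0,0,0,0,0.085]]'
python3 -m jog '[[0,0,0,0,0,0,0.085],[0,0,0,0,0,0,0.085]]'
python3 - <<'E'
from h import *
print(to_tool((528.2,-405,48)))
E
```

```text
time_s: 27.2
eef_pos: [526.9, -403.3, 124.2]
ee_rot: [-0.005, 0.698, 0.716, -0.001]
force: [-1.2, 0.4, -1.4]
grip_width: 0.999
grip_force: 0.0
time_s: 27.4
eef_pos: [529.0, -402.2, 134.2]
ee_rot: [0.002, 0.697, 0.717, -0.001]
force: [0.1, 0.1, 0.3]
grip_width: 0.998
grip_force: 0.0
[-2.45902133 -1.01282688 86.23929366]
```

```bash
python3 -m jog '[[-0.0025,-0.001,0.03,0,0,0,0.085],[0,0,0.03,0,0,0,0.085],[0,0,0.024,0,0,0,0.085],[0,0,0,0,0,0,0.085],[0,0,0,0,0,0,0.085]]'
python3 -m jog '[[0,0,0,0,0,0,0.07],[0,0,0,0,0,0,0.06],[0,0,0,0,0,0,0.05],[0,0,0,0,0,0,0.05],[0,0,0,0,0,0,0.05]]' 40
python3 -m jog '[[0,0,-0.03,0,0,0,0.05],[0,0,-0.04,0,0,0,0.05],[0,0,-0.04,0,0,0,0.05],[0,0,-0.04,0,0,0,0.05],[0,0,-0.02,0,0,0,0.05]]'
```

```text
time_s: 27.9
eef_pos: [528.2, -405.7, 50.5]
ee_rot: [0.002, 0.697, 0.717, -0.001]
force: [-0.7, 0.8, 1.0]
grip_width: 0.994
grip_force: 0.0
time_s: 28.4
eef_pos: [528.3, -406.3, 51.0]
ee_rot: [0.003, 0.697, 0.717, -0.001]
force: [-1.0, 3.0, 8.5]
grip_width: 0.785
grip_force: 43.8
time_s: 28.9
eef_pos: [528.0, -405.9, 223.6]
ee_rot: [0.004, 0.697, 0.717, -0.001]
force: [0.3, 0.0, -0.9]
grip_width: 0.786
grip_force: 45.8
```

```bash
python3 -m jog '[[0.035,-0.0115,0,0,0,0,0.05],[0.035,-0.0115,0,0,0,0,0.05],[0.035,-0.0115,0,0,0,0,0.05],[0.035,-0.0115,0,0,0,0,0.05],[0.035,-0.0115,0,0,0,0,0.05]]'
python3 -m jog '[[0.035,-0.0115,0,0,0,0,0.05],[0.035,-0.0115,0,0,0,0,0.05],[0.035,-0.0115,0,0,0,0,0.05],[0.03,-0.0115,0,0,0,0,0.05],[0,0,0,0,0,0,0.05]]'
python3 -m jog '[[0,0,0,0,0,0,0.05]]'
python3 - <<'E'
from h import *
print(to_tool((416.3,-97.6,160)))
E
```

```text
time_s: 29.4
eef_pos: [464.4, -230.7, 218.8]
ee_rot: [0.002, 0.697, 0.717, -0.001]
force: [-0.6, -0.0, -0.7]
grip_width: 0.785
grip_force: 45.9
time_s: 29.9
eef_pos: [414.1, -95.7, 218.6]
ee_rot: [0.001, 0.696, 0.718, -0.0]
force: [0.5, 0.4, -1.2]
grip_width: 0.782
grip_force: 45.9
time_s: 30.0
eef_pos: [415.5, -98.3, 218.5]
ee_rot: [0.002, 0.697, 0.717, -0.0]
force: [1.0, -0.9, -1.0]
grip_width: 0.785
grip_force: 45.9
[ 0.86571909  0.73730031 58.4497002 ]
```

```bash
python3 -m jog '[[0.001,0.0005,0.03,0,0,0,0.05],[0,0,0.028,0,0,0,0.05],[0,0,0,0,0,0,0.05],[0,0,0,0,0,0,0.05]]'
python3 -m jog '[[0,0,0.008,0,0,0,0.05],[0,0,0.008,0,0,0,0.05],[0,0,0,0,0,0,0.05]]'
python3 -m jog '[[0,0,0.005,0,0,0,0.05],[0,0,0.002,0,0,0,0.05],[0,0,0,0,0,0,0.05]]'
```

```text
time_s: 30.4
eef_pos: [416.2, -98.3, 160.2]
ee_rot: [0.001, 0.697, 0.717, -0.001]
force: [0.9, 0.2, -2.2]
grip_width: 0.779
grip_force: 45.9
time_s: 30.7
eef_pos: [415.4, -97.5, 142.7]
ee_rot: [0.0, 0.697, 0.717, -0.001]
force: [-0.7, -0.5, -0.8]
grip_width: 0.781
grip_force: 45.9
time_s: 31.0
eef_pos: [415.6, -97.5, 136.1]
ee_rot: [0.001, 0.697, 0.717, -0.001]
force: [-0.2, 0.2, -1.2]
grip_width: 0.783
grip_force: 45.9
```

```bash
python3 -m jog '[[0,0,0.002,0,0,0,0.05],[0,0,0,0,0,0,0.05],[0,0,0,0,0,0,0.06],[0,0,0,0,0,0,0.075],[0,0,0,0,0,0,0.085]]'
python3 -m jog '[[0,0,0,0,0,0,0.085],[0,0,-0.03,0,0,0,0.085],[0,0,-0.04,0,0,0,0.085],[0,0,-0.04,0,0,0,0.05],[0,0,-0.02,0,0,0,0.02]]'
python3 -m jog '[[0.04,0,0,0,0,0,0],[0.04,0,0,0,0,0,0],[0.04,0,0,0,0,0,0],[0.04,0,0,0,0,0,0],[0.04,0,0,0,0,0,0]]'
python3 -m jog '[[0.035,0,0,0,0,0,0],[0,0,0,0,0,0,0],[0,0,0,0,0,0,0]]'
python3 - <<'E'
from h import *
im=jars();print(to_tool((410,140,125)))
a=im[165:315,230:470];cv2.imwrite("pics/t5.png",cv2.resize(a,None,fx=3.2,fy=3.2,interpolation=cv2.INTER_CUBIC))
E
```

```text
time_s: 31.5
eef_pos: [415.9, -97.6, 134.5]
ee_rot: [0.001, 0.697, 0.717, -0.001]
force: [0.0, -0.2, -0.5]
grip_width: 0.991
grip_force: 0.0
time_s: 32.0
eef_pos: [416.3, -97.6, 267.6]
ee_rot: [0.003, 0.697, 0.717, -0.0]
force: [0.4, -0.1, 0.1]
grip_width: 0.69
grip_force: 0.0
time_s: 32.5
eef_pos: [409.8, 104.2, 264.1]
ee_rot: [0.001, 0.697, 0.717, -0.001]
force: [1.6, 0.2, -0.5]
grip_width: 0.002
grip_force: 0.0
time_s: 32.8
eef_pos: [409.0, 137.8, 263.8]
ee_rot: [0.001, 0.697, 0.718, -0.001]
force: [0.7, -0.9, -0.8]
grip_width: -0.004
grip_force: 0.0
jar px [311.2 273.4] 521 z60 [417.5 -21.5  60. ] z144 [418.2 -21.6 144. ]
jar px [341.8 274.1] 503 z60 [ 414.2 -102.    60. ] z144 [415.1 -96.7 144. ]
jar px [278.  276.8] 517 z60 [410.3  66.   60. ] z144 [411.5  60.1 144. ]
[  3.14638998   0.90484524 138.81452911]
```

View pics/t5.png

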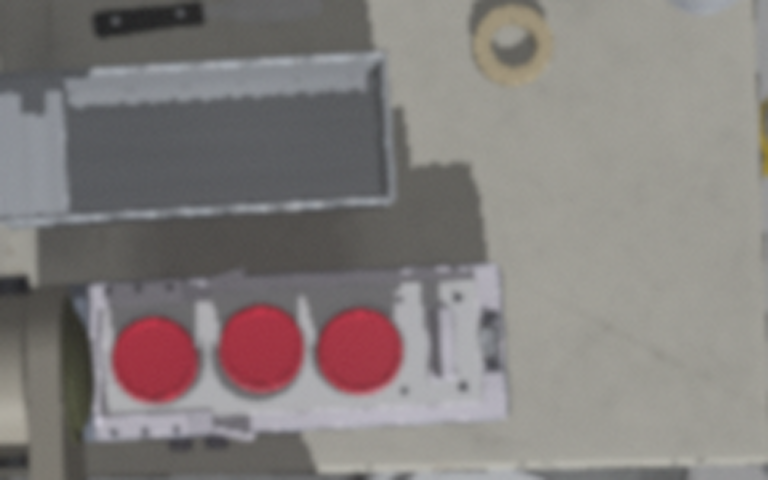

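All three jars are in the carrier, but the middle lid at crop (260,348) has shifted about 5 mm from where I placed it. That's more than the bore's play, so I'll look closer in the scene view.

```bash
python3 - <<'E'
from h import *
im=eyes.capture("scene")[:,:,::-1]
cv2.imwrite("pics/s6.png",cv2.resize(im[160:300,290:450],None,fx=4.5,fy=4.2,interpolation=cv2.INTER_CUBIC))
E
```

```text
(no output)
```

View pics/s6.png

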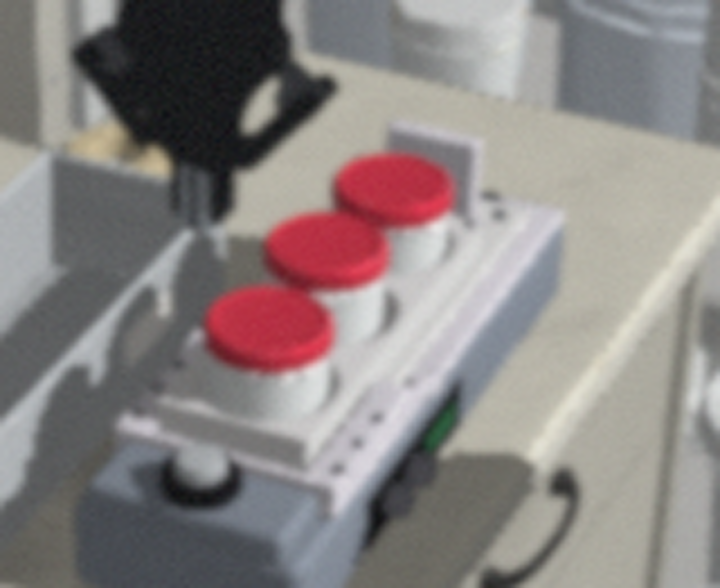

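That was one picture over the limit of 14, so from here I work from numbers only. Triangulating the three lid tops:

```bash
python3 - <<'E'
from h import *
S=lambda X,Y:(290+(X+.5)/4.5-.5,160+(Y+.5)/4.2-.5)
im=jars();hsv=cv2.cvtColor(im,cv2.COLOR_BGR2HSV)
m=(((hsv[...,0]<8)|(hsv[...,0]>172))&(hsv[...,1]>130)&(hsv[...,2]>70)).astype(np.uint8)
for c in cv2.findContours(m,0,1)[0]:
    if len(c)>20:
        e=cv2.fitEllipse(c)
        if 230<e[0][0]<480 and e[0][1]>150:print(np.round(e[0],1),np.round(e[1],1))
for n,a,b in(("b3",(278,276.8),S(268,325)),("b2",(311.2,273.4),S(328,248)),("b1",(341.8,274.1),S(393,188))):print(n,tri(a,b).round(1))
E
```

```text
jar px [311.2 273.4] 521 z60 [417.6 -21.5  60. ] z144 [418.3 -21.6 144. ]
jar px [341.8 274.1] 505 z60 [ 414.1 -101.9   60. ] z144 [415.1 -96.6 144. ]
jar px [278.  276.8] 518 z60 [410.3  66.1  60. ] z144 [411.5  60.1 144. ]
[278.  276.8] [24.3 25.3]
[341.8 274.1] [24.1 24.9]
[311.2 273.4] [24.4 25.3]
b3 [411.7  60.3 142.6]
b2 [417.9 -21.7 143.2]
b1 [414.6 -96.9 142.7]
```

All three lids are at equal height, so the middle jar sits on its floor but pushed against the bore's wall or leaning, probably by the announced knock. I'll regrip it and centre it.

```bash
python3 -m jog '[[-0.04,0.002,0,0,0,0,0.04],[-0.04,0,0,0,0,0,0.085],[-0.04,0,0,0,0,0,0.085],[-0.038,0,0,0,0,0,0.085],[0,0,0,0,0,0,0.085]]'
python3 -m jog '[[0,0,0.03,0,0,0,0.085],[0,0,0.03,0,0,0,0.085],[0,0,0.02,0,0,0,0.085],[0,0,0,0,0,0,0.085],[0,0,0,0,0,0,0.085]]'
python3 - <<'E'
from h import *
s=sense();print(to_tool((415,-21,135)),s["ee_rot"])
E
```

```text
time_s: 33.45
eef_pos: [415.5, -24.5, 264.1]
ee_rot: [0.001, 0.699, 0.715, -0.001]
force: [0.5, 0.8, 0.3]
grip_width: 0.843
grip_force: 0.0
time_s: 33.95
eef_pos: [415.8, -20.7, 184.9]
ee_rot: [0.001, 0.697, 0.717, -0.001]
force: [-0.1, 0.2, 0.6]
grip_width: 0.998
grip_force: 0.0
[-0.21206282 -0.81519726 49.89022483] [ 9.39585515e-04  6.97322491e-01  7.16756685e-01 -5.61041550e-04]
```

```bash
python3 -m jog '[[0,0,0.025,0,0,0,0.085],[0,0,0.015,0,0,0,0.085],[0,0,0.009,0,0,0,0.085],[0,0,0,0,0,0,0.085],[0,0,0,0,0,0,0.085]]'
python3 -m jog '[[0,0,0,0,0,0,0.075],[0,0,0,0,0,0,0.068],[0,0,0,0,0,0,0.06],[0,0,0,0,0,0,0.05],[0,0,0,0,0,0,0.05]]' 40
```

```text
time_s: 34.45
eef_pos: [416.1, -20.7, 136.1]
ee_rot: [0.001, 0.697, 0.717, -0.0]
force: [-0.3, 0.4, 0.1]
grip_width: 0.994
grip_force: 0.0
time_s: 34.95
eef_pos: [416.5, -20.8, 136.6]
ee_rot: [0.002, 0.697, 0.717, -0.0]
force: [-0.7, 0.9, 10.9]
grip_width: 0.782
grip_force: 42.2
```

```bash
python3 -m jog '[[0,0,-0.003,0,0,0,0.05],[0.0015,-0.0012,0,0,0,0,0.05],[0.0015,-0.0012,0,0,0,0,0.05],[0,0,0,0,0,0,0.05]]'
python3 -m jog '[[0,0,0.003,0,0,0,0.05],[0,0,0,0,0,0,0.05]]'
```

```text
time_s: 35.35
eef_pos: [412.7, -17.3, 137.9]
ee_rot: [0.0, 0.697, 0.717, -0.001]
force: [-0.8, 0.1, -1.6]
grip_width: 0.783
grip_force: 45.0
time_s: 35.55
eef_pos: [413.1, -17.5, 136.6]
ee_rot: [0.001, 0.697, 0.717, -0.001]
force: [-9.8, 1.8, 23.2]
grip_width: 0.781
grip_force: 47.3
```

```bash
python3 -m jog '[[0,0,-0.0015,0,0,0,0.05],[0,0,0,0,0,0,0.05],[0,0,0,0,0,0,0.05]]'
python3 -m jog '[[0,0,0,0,0,0,0.06],[0,0,0,0,0,0,0.075],[0,0,0,0,0,0,0.085],[0,0,0,0,0,0,0.085]]'
python3 -m jog '[[0,0,-0.03,0,0,0,0.085],[0,0,-0.04,0,0,0,0.085],[0,0,-0.04,0,0,0,0.05],[0,0,-0.02,0,0,0,0],[0.04,0,0,0,0,0,0]]'
python3 -m jog '[[0.04,0,0,0,0,0,0],[0.04,0,0,0,0,0,0],[0.038,-0.002,0,0,0,0,0],[0,0,0,0,0,0,0],[0,0,0,0,0,0,0]]'
python3 - <<'E'
from h import *
im=jars();print(to_tool((410,140,125)))
E
```

```text
time_s: 35.85
eef_pos: [413.2, -17.6, 136.7]
ee_rot: [0.001, 0.697, 0.717, -0.001]
force: [-1.5, 0.8, 3.2]
grip_width: 0.78
grip_force: 45.8
time_s: 36.25
eef_pos: [413.0, -17.6, 136.5]
ee_rot: [0.001, 0.697, 0.717, -0.001]
force: [-0.4, -0.8, 0.3]
grip_width: 0.997
grip_force: 0.0
time_s: 36.75
eef_pos: [413.4, 20.5, 269.1]
ee_rot: [0.003, 0.699, 0.715, 0.0]
force: [0.6, -0.6, -0.8]
grip_width: 0.508
grip_force: 0.0
time_s: 37.25
eef_pos: [406.5, 140.8, 266.2]
ee_rot: [0.001, 0.697, 0.718, -0.001]
force: [-0.5, -0.3, -0.5]
grip_width: -0.002
grip_force: 0.0
jar px [310.1 275.6] 511 z60 [411.7 -18.4  60. ] z144 [412.8 -18.6 144. ]
jar px [341.8 274.1] 505 z60 [ 414.1 -101.9   60. ] z144 [415.1 -96.6 144. ]
jar px [278.  276.8] 518 z60 [410.3  66.1  60. ] z144 [411.5  60.1 144. ]
[6.03898643e-02 3.36660360e+00 1.41181482e+02]
```

All three jars are now centred and in line. I press the button.

```bash
python3 -m jog '[[0,0.003,0.04,0,0,0,0],[0,0,0.04,0,0,0,0],[0,0,0.04,0,0,0,0],[0,0,0.02,0,0,0,0],[0,0,0,0,0,0,0]]'
python3 -m jog '[[0,0,0.004,0,0,0,0],[0,0,0.004,0,0,0,0],[0,0,0,0,0,0,0]]'
```

```text
time_s: 37.8
eef_pos: [408.6, 139.1, 124.3]
ee_rot: [-0.001, 0.698, 0.716, -0.003]
force: [-0.2, 0.0, 0.7]
grip_width: -0.001
grip_force: 0.0
time_s: 38.1
eef_pos: [410.2, 140.1, 118.9]
ee_rot: [0.001, 0.697, 0.717, -0.0]
force: [0.1, -1.5, 1.2]
grip_width: -0.001
grip_force: 0.5
```

```bash
python3 -m jog '[[0,0,0.003,0,0,0,0],[0,0,0,0,0,0,0]]'; python3 -m jog '[[0,0,0.002,0,0,0,0],[0,0,0,0,0,0,0]]'
```

```text
time_s: 38.3
eef_pos: [410.1, 140.3, 115.7]
ee_rot: [0.001, 0.697, 0.717, -0.0]
force: [1.0, -1.2, 2.9]
grip_width: -0.004
grip_force: 1.3
time_s: 38.5
eef_pos: [410.1, 140.2, 113.5]
ee_rot: [0.001, 0.697, 0.717, -0.0]
force: [2.1, -1.6, 3.5]
grip_width: -0.004
grip_force: 1.8
```

```bash
python3 -m jog '[[0,0,0.002,0,0,0,0],[0,0,0,0,0,0,0]]'; python3 -m jog '[[0,0,0.0015,0,0,0,0],[0,0,0,0,0,0,0],[0,0,0,0,0,0,0]]'
```

```text
time_s: 38.7
eef_pos: [410.2, 140.3, 112.7]
ee_rot: [0.001, 0.697, 0.717, -0.0]
force: [-3.4, -3.3, 19.7]
grip_width: 0.001
grip_force: 9.6
time_s: 39.0
eef_pos: [410.4, 140.3, 112.4]
ee_rot: [0.002, 0.697, 0.717, 0.0]
force: [-9.6, -4.3, 34.8]
grip_width: 0.003
grip_force: 17.9
```

Fully down, against its hard stop. I retreat and do a final check.

```bash
python3 -m jog '[[0,0,-0.02,0,0,0,0],[0,0,-0.04,0,0,0,0],[0,0,-0.04,0,0,0,0],[0,0,-0.04,0,0,0,0],[0,0,0,0,0,0,0]]'; python3 -m jog '[[0,0,0,0,0,0,0],[0,0,0,0,0,0,0]]'
python3 - <<'E'
from h import *
jars();print(sense()["force"])
E
```

```text
time_s: 39.5
eef_pos: [411.0, 140.9, 254.0]
ee_rot: [0.003, 0.697, 0.717, 0.002]
force: [-0.9, -0.1, -1.0]
grip_width: -0.005
grip_force: 0.0
time_s: 39.7
eef_pos: [408.9, 140.6, 248.4]
ee_rot: [-0.0, 0.697, 0.717, -0.002]
force: [-0.0, -0.7, 0.1]
grip_width: -0.001
grip_force: 0.0
jar px [310.1 275.7] 510 z60 [411.6 -18.4  60. ] z144 [412.7 -18.7 144. ]
jar px [341.8 274.1] 504 z60 [ 414.2 -101.9   60. ] z144 [415.1 -96.6 144. ]
jar px [278.  276.8] 518 z60 [410.3  66.1  60. ] z144 [411.5  60.1 144. ]
[0.24204364 0.29514741 0.11285979]
```

```bash
python3 -c "
from rig import finish_job
print(finish_job())"
```

```text
the job is handed in; nothing more can be done
None
```

The job is handed in at about 40 s (verdict not shown): the carrier is home behind the catch, all three jars stand in bores by my measurements (the middle one re-centred after it shifted), and the button was pressed fully down, but I viewed 15 pictures, one over the limit of 14.

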